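# Pack the place setting into its hinged cutlery case

### The arm

A 7-joint arm with a two-finger parallel gripper is mounted at the origin on a cart in front of the work surface, level with it; the furniture and walls round the work are solid. World frame = base frame: x ahead of the robot, y to its left, z up, the work surface at z = 0. Lengths are in m, angles in rad, forces in N, time in s.
With the tool pointing down it reaches from about 0.425 to 1.025 m from the base axis. Payload 9.4 kg.
Tool frame: the origin (TCP) lies at the very end of the fingers, on their centre line; the grasp point (between the pads) lies 19 mm behind it; z points along the fingers, y is the line along which they close (so a half turn about z gives the same grasp; the last joint's range is limited). The gripper opens to 93 mm and grips with 3 to 60 N. Pads are 15 mm wide; open, the fingers measure 128 mm over their backs; the gripper's body (75 mm by 188 mm) begins 65 mm behind the grasp point.
Start: joints at [1.127, 0.599, -0.003, 1.599, 0.002, 0.943, -0.08], TCP at [0.26, -0.677, 0.219] pointing down, gripper open.
Joint ranges: [-2.57, 2.57], [-0.35, 1.97], [-1.29, 1.29], [0.11, 2.56], [-1.05, 4.19], [0.11, 1.86], [-2.63, 2.63]. Speed limits (rad/s): [2.22, 2.22, 3.01, 3.01, 3.14, 3.14, 3.14].

### API

Orientations are given as a rotation vector (axis times angle).
In Python, from rig import status, viewer, workorder gives the robot as it stands.
- The arm moves only by the tool send_rows, never from a script. Its argument "targets" is a list of rows, each an object with "hand": the opening, from -1 (shut) to 1 (fully open), so that 0 is half open; "xyz": the shift along the tool's x, y, z normalised to -1 to 1, where 1 is 0.12 m, a list of three; "turn": the turn, a rotation vector about the tool's x, y, z normalised to -1 to 1, where 1 is pi rad, a list of three. In form: [{"hand": hand, "xyz": [dx, dy, dz], "turn": [rx, ry, rz]}, ...]. A call has 1 to 12 rows; each row is the pose to reach, as a shift and turn from the pose commanded when the call began, along the tool's axes at that moment, turning the shorter way round; what a row does not reach only later rows make up. A row lasts 1/12 s, in which the tool goes at most 41.7 mm and 7.16 degrees, less where a joint would pass 70% of its speed; a pose out of reach is approached as far as the arm can. A call with a number of a shift or a turn outside -1 to 1 is refused whole. A call with a gripper value outside its range is refused whole. The fingers move at their own pace and stop on an object; "newtons" is the grip in N (left out, the last holds). Time passes only in rows, so rows that repeat a pose let the fingers close. It gives the time, the measured TCP pose, the force, the opening and the grip force at its end, in the units of the state.
- status.get_state(): the state, without advancing time (a new reading comes with each control period).
- viewer.read_camera(name): name is "scene" or "side" or "wrist"; returns a dict with "img" (420x560x3 uint8, red, green, blue), "mtx" (3x3 intrinsics, pixels), "camera_from_world" (4x4, takes a point from world to camera coordinates); the wrist camera has in their place "mount" (4x4, takes a point from camera to tool coordinates, whose origin is the TCP and whose axes are the flange's). Camera axes: x right, y up, looking along -z (the intrinsics and any distortion apply to the point x, -y, -z); pixel columns grow to the right and rows downward; lengths in m; the calibration is good to about 2 mm. A picture is of the moment at which its call begins: read the wrist's pose just before it. There is no depth.
- workorder.finish_job(): hands the job in; it is judged then, once.
The state is a dict: "time_s": time; "joint_positions": joint angles; "qvel": joint speeds; "effort": joint torques, N m; "ee_pos": TCP position; "tcp_rot": TCP orientation; "force": force on the tool from outside, world axes, zero at the start; "wrist_torque": the same for the moment, N m; "opening": finger opening in m; "grasp_force": force on a finger pad.
Only numpy, scipy, OpenCV 4.12 (cv2) and the standard library are available. Lean on these libraries where they do the work, as an engineer would, in place of code of your own. Each camera call takes 0.05 s, during which the arm holds its last target. There are 200 camera calls.

### The job

Pick the table fork, the tablespoon and the teaspoon out of the things lying on the worktop and lay each flat in its own fitted tray of the open wooden case, with bowls and tines at the left-hand ends, then shut the case's lid fully. The vegetable peeler does not belong to the set: leave it where it lies.

Things in the scene. Friction and masses are not known exactly. Their poses are not given: they have to be found in the camera images.
- fork: Steel table fork, 196 x 27 x 13 mm, lying flat. Origin: middle of its length, at the underside; x axis from the handle to the tines, z up. Grip it at the origin, across its y axis, where it holds 23 mm wide and 10 mm high. 40 g.
- spoon: Steel tablespoon, 191 x 38 x 13 mm, lying flat, hollow up. Origin: middle of its length, at the underside; x axis from the handle to the bowl, z up. Grip it at the origin, across its y axis, where it holds 29 mm wide and 10 mm high. 45 g.
- teaspoon: Steel teaspoon, like the tablespoon but smaller: 130 x 26 x 11 mm, lying flat. Origin: middle of its length, at the underside; x axis from the handle to the bowl, z up. Grip it at the origin, across its y axis, where it holds 20 mm wide and 9 mm high. 20 g.
- peeler: Vegetable peeler with a fat white handle, 170 x 25 x 18 mm, lying among the cutlery; does not belong in the case. Origin: middle of its length, at the underside; x axis along it.
- case: Shallow open case of light wood, fixed: 233 (its x, away from the robot) x 250 mm (its y), rim 29 mm high, walls 8, floor 6 mm. Origin under its centre, z up. Three trays lie in it side by side along y, at x = -68, -8 and 52 mm, in any order. Beside a piece in a tray there is room to open the fingers to 48 mm. The lid hinges about a line along y at x = 116.5, z = 30 mm.
- lid (a joint): Lid angle, rad: 0 shut, 1.57 upright, 1.65 to 1.78 at the start (leaning away from the robot). A wood board 250 wide, 233 mm from hinge to free edge, 8 mm thick (hinge line on its inner face); a 70 mm wide finger tab sticks out 12 mm at the edge's middle. Stiff hinge, stays where left: push it over from behind with 3 to 5 N at the edge, then press it down. A piece above the rim blocks it.
- fork_tray: For the fork. White tray in the case with a long straight, felt-lined recess, 216 mm long, 44 wide at both ends. Fixed, 228 x 59 x 18 mm, floor 4 mm. No side walls in the middle 90 mm (for fingers). x axis along it to the head end (left), z up. Origin: underside, centre line, 70 mm headward of the recess's middle; piece's origin belongs at x = -70, z = 4 mm.
- spoon_tray: For the tablespoon. White tray in the case with a long keyhole-shaped, felt-lined recess, 212 mm long, 54 wide at the head, 40 at the handle. Fixed, 228 x 59 x 18 mm, floor 4 mm. No side walls in the middle 90 mm (for fingers). x axis along it to the head end (left), z up. Origin: underside, centre line, 70 mm headward of the recess's middle; piece's origin belongs at x = -70, z = 4 mm.
- teaspoon_tray: For the teaspoon. White tray in the case with a short, felt-lined recess, 150 mm long, 42 wide at the head, 32 at the handle, solid ends. Fixed, 228 x 59 x 18 mm, floor 4 mm. No side walls in the middle 74 mm (for fingers). x axis along it to the head end (left), z up. Origin: underside, centre line, 70 mm headward of the recess's middle; piece's origin belongs at x = -70, z = 4 mm.

How it is judged:
On the way:
1. fork, tablespoon and teaspoon all lie in their own trays, the right way round, and the lid is still open (x of fork_tray in the frame of fork between 0.054 and 0.086 m and y of fork_tray in the frame of fork between -0.014 and 0.014 m and z of fork in the frame of fork_tray between 0 and 0.008 m and angle between each of fork, spoon, teaspoon's own z axis and vertical below 0.12 rad and x of spoon_tray in the frame of spoon between 0.054 and 0.086 m and y of spoon_tray in the frame of spoon between -0.014 and 0.014 m and z of spoon in the frame of spoon_tray between 0 and 0.008 m and x of teaspoon_tray in the frame of teaspoon between 0.054 and 0.086 m and y of teaspoon_tray in the frame of teaspoon between -0.014 and 0.014 m and z of teaspoon in the frame of teaspoon_tray between 0 and 0.008 m and value of joint lid above 0.5 rad), for 0.2 s.
At the end, for the whole second after the job is handed in: The fork, the tablespoon and the teaspoon each lie flat and at rest on the floor of their own tray (within 16 mm along and 14 mm across of the middle of the recess, less than 4 mm above its floor), bowls and tines at the left-hand ends; the lid is shut (within 0.035 rad) (x of fork_tray in the frame of fork between 0.054 and 0.086 m and y of fork_tray in the frame of fork between -0.014 and 0.014 m and z of fork in the frame of fork_tray between 0 and 0.008 m and angle between each of fork, spoon, teaspoon's own z axis and vertical below 0.12 rad and x of spoon_tray in the frame of spoon between 0.054 and 0.086 m and y of spoon_tray in the frame of spoon between -0.014 and 0.014 m and z of spoon in the frame of spoon_tray between 0 and 0.008 m and x of teaspoon_tray in the frame of teaspoon between 0.054 and 0.086 m and y of teaspoon_tray in the frame of teaspoon between -0.014 and 0.014 m and z of teaspoon in the frame of teaspoon_tray between 0 and 0.008 m and linear speed of each of fork, spoon, teaspoon below 0.02 m/s and value of joint lid below 0.035 rad); the robot touches nothing.
It fails at once if the peeler is moved by more than 30 mm (distance of peeler from where it was at the start of the episode above 0.03 m).
It also fails if it takes over 115 s, if anything falls off the work surface, if the arm or the gripper's body presses on something with over 40 N, if the wrist force passes 120 N, or if a joint passes its speed limit or range.

## Working session

There is one attempt and no reset: what is moved stays moved. The work goes in short steps, Python scripts to look and compute and a tool call to move; the robot and the scene stay as the last step left them, time stands still between calls to the robot, and variables do not carry over. Pictures are saved under pics/ and viewed, at most 14 in all, crops included, and the job is handed in when it is done.

Besides the shell and the picture viewer there is one more tool, called after "Request:" as a command line: name --argument value ..., lists and objects as JSON in quotes. send_rows: Moves the arm, as the interface text tells. Its arguments: {"type":"object","properties":{"targets":{"type":"array","items":{"type":"object","properties":{"hand":{"type":"number"},"xyz":{"type":"array","items":{"type":"number"}},"turn":{"type":"array","items":{"type":"number"}}}}},"newtons":{"type":"number"}},"required":["targets"]}

```bash
ls; mkdir -p pics; python3 - <<'E'
from rig import status, viewer
import cv2, numpy as np
s=status.get_state(); print({k:np.round(v,3).tolist() for k,v in s.items()})
a=viewer.read_camera("scene");b=viewer.read_camera("side")
for n,c in(("scene",a),("side",b)):
    print(n,c["mtx"].round(1).tolist(),c["camera_from_world"].round(3).tolist(), [k for k in c])
    cv2.imwrite(f"pics/{n}0.png",cv2.resize(c["img"][:,:,::-1],(800,600),interpolation=cv2.INTER_CUBIC))
w=viewer.read_camera("wrist");print(w["mtx"],w["mount"])
E
```

```text
pics
{'time_s': 0.0, 'joint_positions': [1.127, 0.6, -0.003, 1.6, 0.002, 0.943, -0.08], 'qvel': [0.001, -0.001, 0.0, -0.001, -0.001, 0.001, -0.0], 'effort': [0.002, -76.508, 1.498, -25.234, -0.052, 0.017, 0.0], 'ee_pos': [0.26, -0.676, 0.218], 'tcp_rot': [-3.087, -0.573, 0.001], 'force': [-0.235, -0.409, -0.16], 'wrist_torque': [0.049, 0.002, 0.003], 'grasp_force': 0.0, 'opening': 0.094}
scene [[398.6, 0.0, 282.9], [0.0, 398.6, 209.2], [0.0, 0.0, 1.0]] [[0.685, -0.728, -0.016, -0.43], [0.339, 0.3, 0.892, -0.208], [-0.645, -0.617, 0.452, -0.855], [0.0, 0.0, 0.0, 1.0]] ['img', 'mtx', 'camera_from_world']
side [[520.2, 0.0, 277.2], [0.0, 520.2, 217.5], [0.0, 0.0, 1.0]] [[0.85, -0.527, 0.015, -0.506], [0.2, 0.348, 0.916, -0.115], [-0.488, -0.776, 0.401, -1.113], [0.0, 0.0, 0.0, 1.0]] ['img', 'mtx', 'camera_from_world']
[[365.7361904    0.         281.76300773]
 [  0.         365.7361904  208.98961238]
 [  0.           0.           1.        ]] [[ 2.56986268e-04  9.68653675e-01  2.48414959e-01  6.88919119e-02]
 [ 9.99998893e-01 -6.13053080e-04  1.35599779e-03  2.02723598e-04]
 [ 1.46578380e-03  2.48414335e-01 -9.68652760e-01 -1.65994065e-01]
 [ 0.00000000e+00  0.00000000e+00  0.00000000e+00  1.00000000e+00]]
```

View pictures.

View pics/scene0.png

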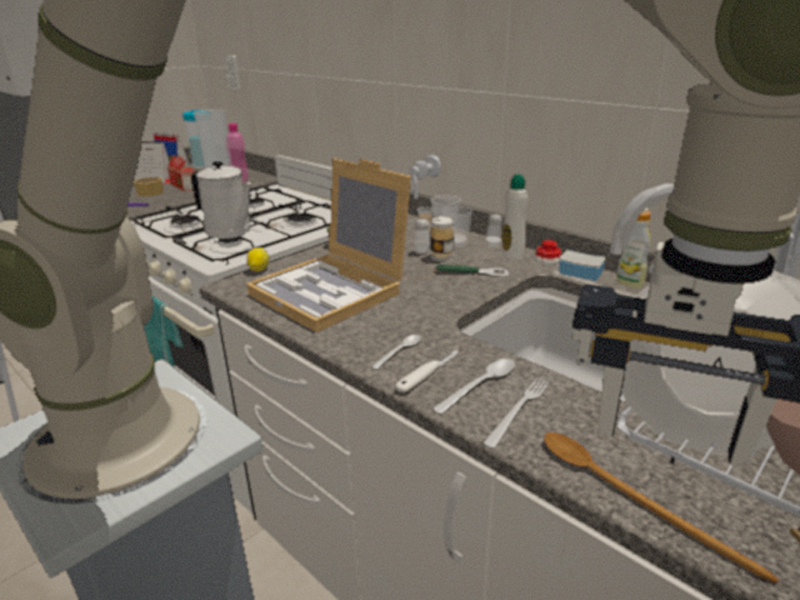

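View pics/side0.png

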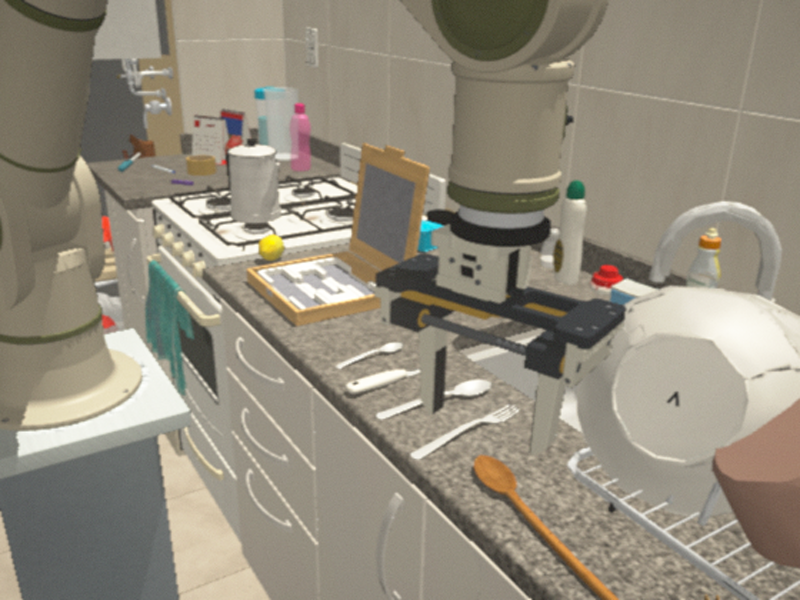

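The scene view shows, at 800x600, the teaspoon (375,367)-(420,338), peeler (400,388)-(458,352), spoon (437,410)-(513,365), fork (488,443)-(545,382) and the case round (325,290). The side view shows the same row.

```bash
cat > h.py <<'E'
import numpy as np, cv2
from scipy.spatial.transform import Rotation as R
from rig import status, viewer
def cam(name):
    s=status.get_state(); c=viewer.read_camera(name)
    if name=="wrist":
        T=np.eye(4);T[:3,:3]=R.from_rotvec(s["tcp_rot"]).as_matrix();T[:3,3]=s["ee_pos"]
        c["wfc"]=T@c["mount"]
    else: c["wfc"]=np.linalg.inv(c["camera_from_world"])
    return c
def ray(c,uv):
    uv=np.atleast_2d(uv).astype(float);K=c["mtx"]
    d=np.c_[(uv[:,0]-K[0,2])/K[0,0],-(uv[:,1]-K[1,2])/K[1,1],-np.ones(len(uv))]
    return c["wfc"][:3,3],d@c["wfc"][:3,:3].T
def plane(c,uv,z):
    o,d=ray(c,uv); return o+d*((z-o[2])/d[:,2])[:,None]
def tri(rs):  # list of (o,d)
    A=0;b=0
    for o,d in rs:
        d=d/np.linalg.norm(d);P=np.eye(3)-np.outer(d,d);A=A+P;b=b+P@o
    p=np.linalg.solve(A,b)
    return p,max(np.linalg.norm((np.eye(3)-np.outer(d,d)/(d@d))@(p-o)) for o,d in rs)
def proj(c,p):
    p=np.atleast_2d(p);q=(p-c["wfc"][:3,3])@c["wfc"][:3,:3];K=c["mtx"]
    return np.c_[K[0,2]-K[0,0]*q[:,0]/q[:,2],K[1,2]+K[1,1]*q[:,1]/q[:,2]]
E
python3 - <<'E'
from h import *
a=cam("scene");b=cam("side")
P={"teaspoon":[(375,367),(420,338),(337,366),(402,346)],"peeler":[(400,388),(458,352),(348,389),(420,374)],"spoon":[(437,410),(513,365),(378,415),(490,385)],"fork":[(488,443),(545,382),(413,455),(517,408)],
"lidtabtop":[(370,162),(370,162),(397,150),(397,150)],"case near right/left corner":[(317,325),(250,291),(296,320),(247,277)]}
for k,v in P.items():
    v=np.array(v)*.7
    for i in(0,1):
        t,e=tri([(ray(a,v[i])[0],ray(a,v[i])[1][0]),(ray(b,v[i+2])[0],ray(b,v[i+2])[1][0])])
        print(k,i,plane(a,v[i],.005).round(3)[0],plane(b,v[i+2],.005).round(3)[0],t.round(3),round(e,4))
E
```

```text
teaspoon 0 [ 0.386 -0.157  0.005] [ 0.388 -0.157  0.005] [ 0.388 -0.155  0.004] 0.0007
teaspoon 1 [ 0.513 -0.15   0.005] [ 0.515 -0.148  0.005] [ 0.514 -0.15   0.005] 0.0008
peeler 0 [ 0.37  -0.233  0.005] [ 0.368 -0.23   0.005] [ 0.362 -0.241  0.012] 0.0003
peeler 1 [ 0.522 -0.236  0.005] [ 0.487 -0.245  0.005] [ 0.473 -0.271  0.032] 0.0098
spoon 0 [ 0.367 -0.317  0.005] [ 0.37  -0.316  0.005] [ 0.37  -0.315  0.003] 0.0009
spoon 1 [ 0.553 -0.334  0.005] [ 0.56  -0.328  0.005] [ 0.554 -0.334  0.007] 0.0024
fork 0 [ 0.358 -0.421  0.005] [ 0.359 -0.423  0.005] [ 0.362 -0.419  0.001] 0.0001
fork 1 [ 0.545 -0.403  0.005] [ 0.552 -0.401  0.005] [ 0.552 -0.4    0.002] 0.0018
lidtabtop 0 [1.436 0.955 0.005] [1.365 1.235 0.005] [0.692 0.161 0.261] 0.0003
lidtabtop 1 [1.436 0.955 0.005] [1.365 1.235 0.005] [0.692 0.161 0.261] 0.0003
case near right/left corner 0 [0.413 0.038 0.005] [0.406 0.037 0.005] [0.4   0.021 0.015] 0.002
case near right/left corner 1 [0.411 0.274 0.005] [0.409 0.283 0.005] [0.397 0.249 0.019] 0.0001
```

Everything agrees across the two views: heads all point away from the robot (+x), and the case centre is near (0.52,0.145). Next, the wrist camera goes over the pieces.

Request:
send_rows --targets '[{"hand":1,"xyz":[0.98,-0.78,0],"turn":[0,0,0]},{"hand":1,"xyz":[0.98,-0.78,0],"turn":[0,0,0]},{"hand":1,"xyz":[0.98,-0.78,0],"turn":[0,0,0]},{"hand":1,"xyz":[0.98,-0.78,0],"turn":[0,0,0]},{"hand":1,"xyz":[0.98,-0.78,0],"turn":[0,0,0]}]'

```text
time_s: 0.67
ee_pos: [0.3408, -0.5415, 0.2188]
tcp_rot: [-3.084, -0.584, -0.004]
force: [-0.5, -0.8, 0.5]
opening: 0.0928
grasp_force: 0.0
```

Request:
send_rows --targets '[{"hand":1,"xyz":[0.98,-0.78,0],"turn":[0,0,0]},{"hand":1,"xyz":[0.98,-0.78,0],"turn":[0,0,0]},{"hand":1,"xyz":[0.98,-0.78,0],"turn":[0,0,0]},{"hand":1,"xyz":[0.98,-0.78,0],"turn":[0,0,0]},{"hand":1,"xyz":[0.98,-0.78,0],"turn":[0,0,0]}]'

```text
time_s: 1.08
ee_pos: [0.4162, -0.4124, 0.2187]
tcp_rot: [-3.085, -0.584, -0.003]
force: [-0.2, 0.9, -0.5]
opening: 0.0931
grasp_force: 0.0
```

Request:
send_rows --targets '[{"hand":1,"xyz":[0.98,-0.78,0],"turn":[0,0,0.117]},{"hand":1,"xyz":[0.98,-0.78,0],"turn":[0,0,0.117]},{"hand":1,"xyz":[0.98,-0.78,0],"turn":[0,0,0.117]},{"hand":1,"xyz":[0.98,-0.78,0],"turn":[0,0,0.117]},{"hand":1,"xyz":[0.98,-0.78,0],"turn":[0,0,0.117]},{"hand":1,"xyz":[0.98,-0.78,0],"turn":[0,0,0.117]}]'

```text
time_s: 1.58
ee_pos: [0.4894, -0.2874, 0.2186]
tcp_rot: [3.141, 0.004, -0.0]
force: [-0.3, -0.2, -0.9]
opening: 0.093
grasp_force: 0.0
```

```bash
python3 - <<'E'
from h import *
import pickle
c=cam("wrist");pickle.dump(c,open("w1.pkl","wb"))
cv2.imwrite("pics/w1.png",cv2.resize(c["img"][:,:,::-1],(800,600),interpolation=cv2.INTER_CUBIC))
E
```

```text
(no output)
```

View pics/w1.png

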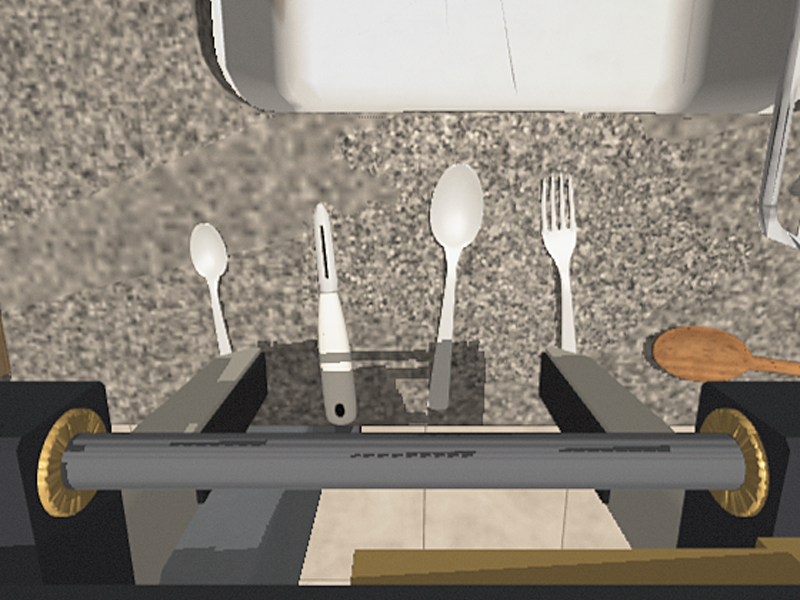

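Request:
send_rows --targets '[{"hand":1,"xyz":[0,-0.9,0],"turn":[0,0,0]},{"hand":1,"xyz":[0,-0.9,0],"turn":[0,0,0]},{"hand":1,"xyz":[0,-0.9,0],"turn":[0,0,0]},{"hand":1,"xyz":[0,-0.9,0],"turn":[0,0,0]},{"hand":1,"xyz":[0,-0.9,0],"turn":[0,0,0]}]'

```text
time_s: 2.05
ee_pos: [0.4884, -0.181, 0.2188]
tcp_rot: [3.141, -0.001, 0.0]
force: [0.3, -1.4, 1.1]
opening: 0.0928
grasp_force: 0.0
```

```bash
python3 - <<'E'
from h import *
import pickle
c=cam("wrist");pickle.dump(c,open("w2.pkl","wb"))
cv2.imwrite("pics/w2.png",cv2.resize(c["img"][:,:,::-1],(800,600),interpolation=cv2.INTER_CUBIC))
E
```

```text
(no output)
```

View pics/w2.png

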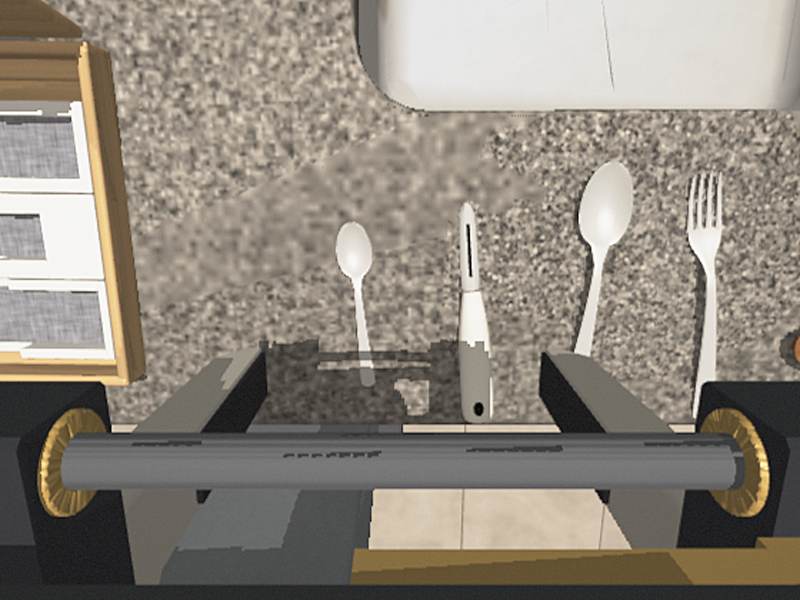

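The wrist views show the spoon (tip 458,163, handle end 438,408 in w1), fork (tip 706,173, end 698,417 in w2) and teaspoon (tip 352,221, end 369,386 in w2), with the short-recess tray in the middle of the case.

```bash
python3 - <<'E'
from h import *
import pickle
w=[pickle.load(open(f"w{i}.pkl","rb")) for i in(1,2)]
def t2(p,q):
    r=[(ray(c,np.array(v)*.7)[0],ray(c,np.array(v)*.7)[1][0]) for c,v in zip(w,(p,q))]
    t,e=tri(r); return t.round(4),round(e,4)
for n,p,q in[("spoontip",(458,163),(608,160)),("spoonneck",(457,250),(602,248)),("tsptip",(207,223),(352,221)),("tspneck",(211,278),(356,279)),("forktip",(558,174),(706,173)),("forkneck",(563,262),(710,265)),("peelhole",(340,411),(478,409))]: print(n,*t2(p,q))
# ends by colour mask centroid rows: centreline points on plane z=.006
def line(c,box,z):
    x0,y0,x1,y1=[int(v*.7) for v in box]
    hsv=cv2.cvtColor(c["img"],cv2.COLOR_RGB2HSV)[y0:y1,x0:x1]
    m=((hsv[...,2]>185)&(hsv[...,1]<40)).astype(np.uint8)
    n,l,s,cc=cv2.connectedComponentsWithStats(m);k=1+s[1:,4].argmax();ys,xs=np.where(l==k)
    pts=plane(c,np.c_[xs+x0,ys+y0],z)
    vx,vy,mx,my=cv2.fitLine(pts[:,:2].astype(np.float32),cv2.DIST_HUBER,0,.01,.01).ravel()
    if vx<0: vx,vy=-vx,-vy
    a=(pts[:,:2]-[mx,my])@[vx,vy]
    return "yaw",round(float(np.degrees(np.arctan2(vy,vx))),1),"end0",(np.array([mx,my])+a.min()*np.array([vx,vy])).round(4),"end1",(np.array([mx,my])+a.max()*np.array([vx,vy])).round(4),"L",round(float(np.ptp(a)),4)
print("spoon1",line(w[0],(420,150,495,420),.005));print("tsp1",line(w[0],(180,210,240,360),.005))
print("tsp2",line(w[1],(325,210,390,400),.005));print("fork2",line(w[1],(680,165,735,425),.005));print("fork1",line(w[0],(535,165,590,345),.005));print("spoon2",line(w[1],(565,150,645,355),.005))
z=.005
for n,c,p in[("spoon end",w[0],(438,408)),("tsp end",w[1],(369,386)),("fork end",w[1],(698,417))]:print(n,plane(c,np.array(p)*.7,z).round(4))
E
```

```text
spoontip [ 0.5598 -0.326   0.0023] 0.0005
spoonneck [ 0.4977 -0.3269  0.0044] 0.0002
tsptip [ 5.167e-01 -1.437e-01  4.000e-04] 0.0004
tspneck [ 0.4765 -0.1465  0.01  ] 0.0007
forktip [ 0.5516 -0.3983 -0.0007] 0.0003
forkneck [ 0.4885 -0.4029  0.0126] 0.0018
peelhole [ 0.3738 -0.239   0.0149] 0.0003
spoon1 ('yaw', -3.9, 'end0', array([ 0.4266, -0.3189]), 'end1', array([ 0.5638, -0.3283]), 'L', 0.1375)
tsp1 ('yaw', 4.1, 'end0', array([ 0.416 , -0.1495]), 'end1', array([ 0.517 , -0.1423]), 'L', 0.1013)
tsp2 ('yaw', 4.3, 'end0', array([ 0.4185, -0.1503]), 'end1', array([ 0.5172, -0.1428]), 'L', 0.099)
fork2 ('yaw', 8.3, 'end0', array([ 0.3636, -0.4229]), 'end1', array([ 0.5528, -0.3954]), 'L', 0.1911)
fork1 ('yaw', 9.4, 'end0', array([ 0.4256, -0.4155]), 'end1', array([ 0.553 , -0.3945]), 'L', 0.1291)
spoon2 ('yaw', -3.6, 'end0', array([ 0.4162, -0.3199]), 'end1', array([ 0.5624, -0.3291]), 'L', 0.1465)
spoon end [[ 0.3713 -0.3154  0.005 ]]
tsp end [[ 0.3889 -0.1543  0.005 ]]
fork end [[ 0.3623 -0.4159  0.005 ]]
```

Request:
send_rows --targets '[{"hand":1,"xyz":[-0.15,-0.96,0],"turn":[0,0,0]},{"hand":1,"xyz":[-0.15,-0.96,0],"turn":[0,0,0]},{"hand":1,"xyz":[-0.15,-0.96,0],"turn":[0,0,0]},{"hand":1,"xyz":[-0.15,-0.96,0],"turn":[0,0,0]}]'

```text
time_s: 2.43
ee_pos: [0.4701, -0.0615, 0.2186]
tcp_rot: [-3.14, -0.004, 0.001]
force: [0.4, -0.4, 0.5]
opening: 0.0932
grasp_force: 0.0
```

Request:
send_rows --targets '[{"hand":1,"xyz":[0,-0.96,0],"turn":[0,0,0]},{"hand":1,"xyz":[0,-0.96,0],"turn":[0,0,0]},{"hand":1,"xyz":[0,-0.96,0],"turn":[0,0,0]},{"hand":1,"xyz":[0,-0.96,0],"turn":[0,0,0]},{"hand":1,"xyz":[0,-0.96,0],"turn":[0,0,0]}]'

```text
time_s: 2.85
ee_pos: [0.4718, 0.0496, 0.2186]
tcp_rot: [3.141, -0.0, 0.001]
force: [-0.1, -0.7, -0.1]
opening: 0.0929
grasp_force: 0.0
```

```bash
python3 - <<'E'
from h import *
import pickle
c=cam("wrist");pickle.dump(c,open("w3.pkl","wb"))
cv2.imwrite("pics/w3.png",cv2.resize(c["img"][:,:,::-1],(800,600),interpolation=cv2.INTER_CUBIC))
E
```

```text
(no output)
```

View pics/w3.png

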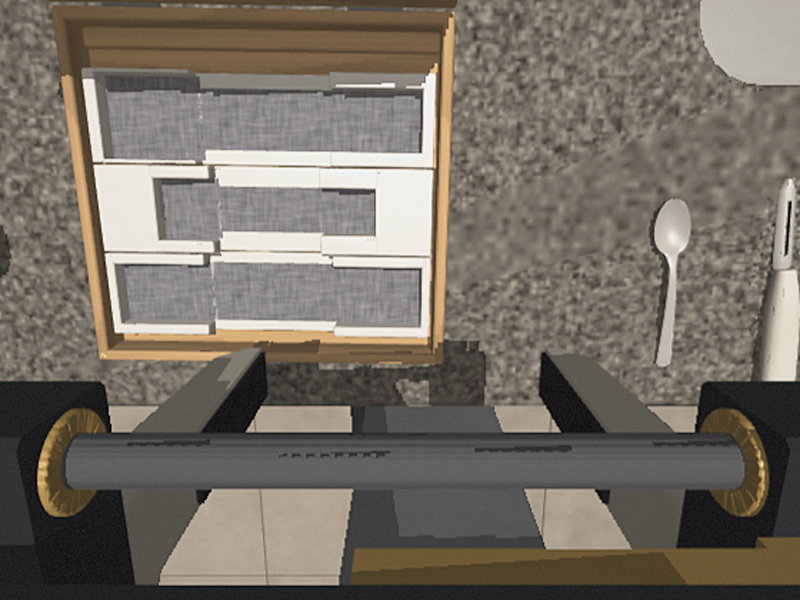

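Request:
send_rows --targets '[{"hand":1,"xyz":[0,-0.9,0],"turn":[0,0,0]},{"hand":1,"xyz":[0,-0.9,0],"turn":[0,0,0]},{"hand":1,"xyz":[0,-0.9,0],"turn":[0,0,0]},{"hand":1,"xyz":[0,-0.9,0],"turn":[0,0,0]},{"hand":1,"xyz":[0,-0.9,0],"turn":[0,0,0]}]'

```text
time_s: 3.32
ee_pos: [0.4717, 0.1568, 0.2184]
tcp_rot: [3.141, -0.003, -0.0]
force: [0.9, -0.1, 0.3]
opening: 0.093
grasp_force: 0.0
```

```bash
python3 - <<'E'
from h import *
import pickle
c=cam("wrist");pickle.dump(c,open("w4.pkl","wb"))
cv2.imwrite("pics/w4.png",cv2.resize(c["img"][:,:,::-1],(800,600),interpolation=cv2.INTER_CUBIC))
E
```

```text
(no output)
```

View pics/w4.png

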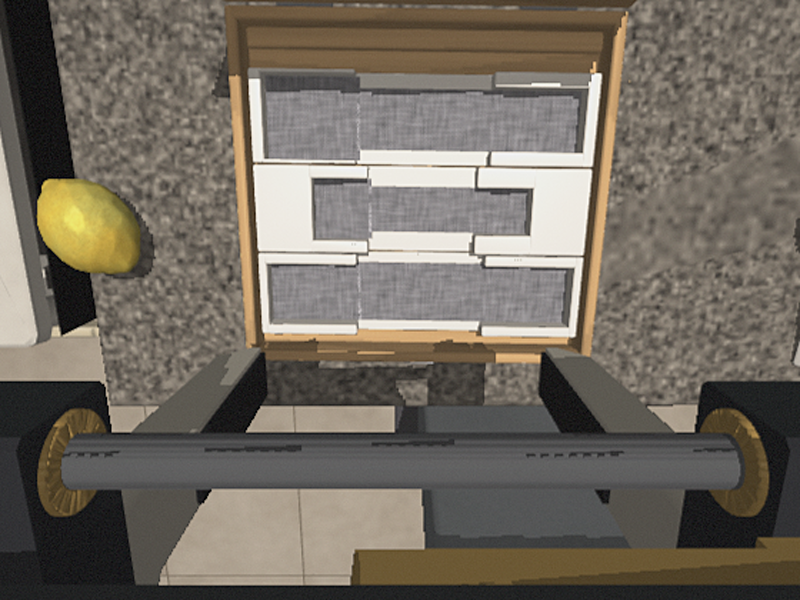

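The trays are, near to far: fork (equal ends, rows 265-325 in w4), teaspoon (short, 313-530 columns), tablespoon (wider left end, rows 75-160). Now their positions by triangulation.

```bash
python3 - <<'E'
from h import *
import pickle
w=[pickle.load(open(f"w{i}.pkl","rb")) for i in(3,4)]
def t2(n,p,q):
    r=[(ray(c,np.array(v)*.7)[0],ray(c,np.array(v)*.7)[1][0]) for c,v in zip(w,(p,q))]
    t,e=tri(r); print(n,t.round(4),round(e,4))
t2("nearR outer rim",(441,362),(590,360)); t2("farL rim",(53,8),(227,7));t2("farR rim",(456,12),(630,12))
t2("tsp recess floor L",(158,238),(314,238));t2("tsp recess floor R",(375,235),(529,235))
t2("tsp gap corner topL",(215,167),(369,167));t2("tsp tray line L",(95,163),(253,164))
for n,c,p,z in[("near rec L",w[1],(271,295),.01),("near rec R",w[1],(568,296),.01),("tspL",w[1],(314,210),.01),("tspR",w[1],(530,212),.01),("farL",w[1],(266,120),.01),("farR",w[1],(580,120),.01),
 ("line near/mid L",w[1],(257,253),.024),("line near/mid R",w[1],(584,251),.024),("line mid/far L",w[1],(253,163),.024),("line mid/far R",w[1],(592,167),.024)]:
    print(n,plane(c,np.array(p)*.7,z).round(4)[0])
a=cam("scene")
for nm in("scene","side"):
    c=cam(nm);cv2.imwrite(f"pics/{nm}lid.png",cv2.resize(c["img"][50:230,140:340,::-1] if nm=="scene" else c["img"][90:240,160:340,::-1],None,fx=4,fy=4 if nm=="side" else 3.3))
m=cv2.resize(w[1]["img"][35:245,160:435,::-1],None,fx=2.8,fy=2.8,interpolation=cv2.INTER_CUBIC);cv2.imwrite("pics/w4crop.png",m)
E
```

```text
nearR outer rim [0.4034 0.0223 0.0313] 0.0006
farL rim [0.6338 0.2643 0.0304] 0.0003
farR rim [0.6313 0.0171 0.0295] 0.0002
tsp recess floor L [0.4918 0.2178 0.0272] 0.0
tsp recess floor R [0.493  0.0691 0.0214] 0.0001
tsp gap corner topL [0.5389 0.1803 0.0104] 0.0
tsp tray line L [0.5413 0.2582 0.0194] 0.0003
near rec L [0.4473 0.2543 0.01  ]
near rec R [0.4462 0.0349 0.01  ]
tspL [0.5094 0.2199 0.01  ]
tspR [0.5077 0.0666 0.01  ]
farL [0.57   0.2499 0.01  ]
farR [0.5696 0.0363 0.01  ]
line near/mid L [0.4809 0.2585 0.024 ]
line near/mid R [0.482  0.0309 0.024 ]
line mid/far L [0.5416 0.2569 0.024 ]
line mid/far R [0.5387 0.0303 0.024 ]
```

View pics/w4crop.png

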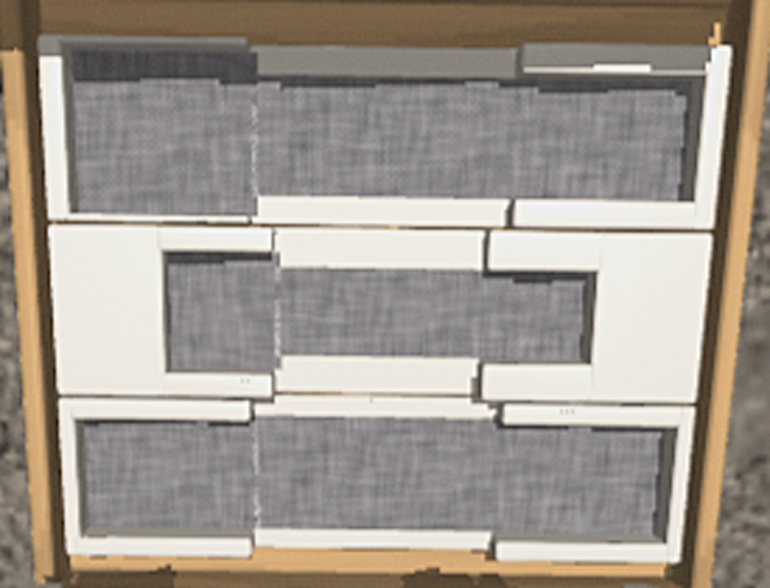

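Request:
send_rows --targets '[{"hand":0.3,"xyz":[0,0.995,0],"turn":[0,0,0]},{"hand":0.3,"xyz":[0,0.995,0],"turn":[0,0,0]},{"hand":0.3,"xyz":[0,0.995,0],"turn":[0,0,0]},{"hand":0.3,"xyz":[0,0.995,0],"turn":[0,0,0]}]'

```text
time_s: 3.85
ee_pos: [0.47, 0.0303, 0.2187]
tcp_rot: [3.139, -0.018, -0.001]
force: [-0.7, -0.6, -0.2]
opening: 0.0705
grasp_force: 0.0
```

Request:
send_rows --targets '[{"hand":0.3,"xyz":[0,0.995,0],"turn":[0,0,0]},{"hand":0.3,"xyz":[0,0.995,0],"turn":[0,0,0]},{"hand":0.3,"xyz":[0,0.995,0],"turn":[0,0,0]},{"hand":0.3,"xyz":[0,0.995,0],"turn":[0,0,0]}]'

```text
time_s: 4.18
ee_pos: [0.4697, -0.0888, 0.2189]
tcp_rot: [3.139, -0.018, 0.0]
force: [0.1, 0.1, 0.2]
opening: 0.0604
grasp_force: 0.0
```

Request:
send_rows --targets '[{"hand":0.3,"xyz":[0,0.995,0],"turn":[0,0,0]},{"hand":0.3,"xyz":[0,0.995,0],"turn":[0,0,0]},{"hand":0.3,"xyz":[0,0.995,0],"turn":[0,0,0]},{"hand":0.3,"xyz":[0,0.995,0],"turn":[0,0,0]}]'

```text
time_s: 4.52
ee_pos: [0.4694, -0.2081, 0.2189]
tcp_rot: [3.138, -0.018, 0.001]
force: [0.2, -0.1, -0.7]
opening: 0.0602
grasp_force: 0.0
```

Request:
send_rows --targets '[{"hand":0.3,"xyz":[-0.05,0.995,0.8],"turn":[0,0,0.021]},{"hand":0.3,"xyz":[-0.05,0.995,0.8],"turn":[0,0,0.021]},{"hand":0.3,"xyz":[-0.05,0.995,0.8],"turn":[0,0,0.021]},{"hand":0.3,"xyz":[-0.05,0.995,0.8],"turn":[0,0,0.021]},{"hand":0.3,"xyz":[-0.05,0.995,0.8],"turn":[0,0,0.021]},{"hand":0.3,"xyz":[-0.05,0.995,0.8],"turn":[0,0,0.021]},{"hand":0.3,"xyz":[-0.05,0.995,0.8],"turn":[0,0,0.021]}]'

```text
time_s: 5.1
ee_pos: [0.4644, -0.3189, 0.1229]
tcp_rot: [-3.139, 0.106, 0.0]
force: [-0.5, 0.2, -0.5]
opening: 0.0605
grasp_force: 0.0
```

```bash
python3 - <<'E'
from h import *
c=cam("wrist");s=status.get_state();print(s["time_s"],s["ee_pos"],s["opening"])
cv2.imwrite("pics/w5.png",cv2.resize(c["img"][:,:,::-1],(560,420)))
E
```

```text
5.15 [ 0.46483239 -0.31846465  0.12331497] 0.0605866575170689
```

View pics/w5.png

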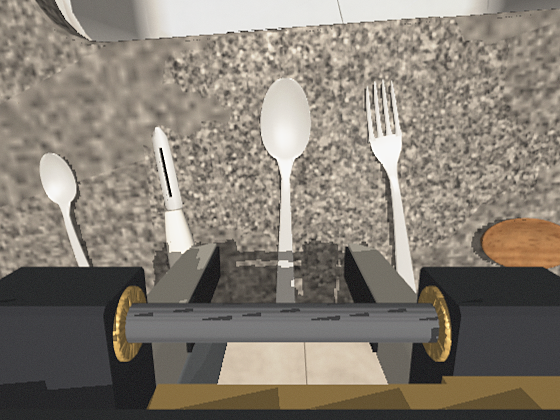

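The picture shows the spoon midway between the fingers (handle column 286, finger centre 282) and parallel to them, so I go down and grip.

Request:
send_rows --newtons 20 --targets '[{"hand":0.3,"xyz":[0,0.025,0.33],"turn":[0,0,0]},{"hand":0.3,"xyz":[0,0.025,0.6],"turn":[0,0,0]},{"hand":0.3,"xyz":[0,0.025,0.8],"turn":[0,0,0]},{"hand":0.3,"xyz":[0,0.025,0.93],"turn":[0,0,0]},{"hand":0.3,"xyz":[0,0.025,0.99],"turn":[0,0,0]},{"hand":0.3,"xyz":[0,0.025,0.99],"turn":[0,0,0]},{"hand":-0.6,"xyz":[0,0.025,0.99],"turn":[0,0,0]},{"hand":-0.6,"xyz":[0,0.025,0.99],"turn":[0,0,0]},{"hand":-0.6,"xyz":[0,0.025,0.99],"turn":[0,0,0]},{"hand":-0.6,"xyz":[0,0.025,0.99],"turn":[0,0,0]},{"hand":-0.6,"xyz":[0,0.025,0.99],"turn":[0,0,0]},{"hand":-0.6,"xyz":[0,0.025,0.99],"turn":[0,0,0]}]'

```text
time_s: 6.15
ee_pos: [0.4647, -0.3225, 0.0045]
tcp_rot: [3.139, -0.105, 0.001]
force: [-0.3, 0.3, 7.3]
opening: 0.0286
grasp_force: 19.9
```

```bash
cat > plan.py <<'E'
from h import *
def rot(yaw,tilt=0):  # tool down, x-axis at yaw; tilt>0 leans hand toward -x world when yaw=90
    return R.from_euler('z',yaw,degrees=True)*R.from_rotvec([np.pi,0,0])*R.from_rotvec([np.radians(tilt),0,0])
def plan(*wps,start=None):
    s=status.get_state()
    p,r=(np.array(s["ee_pos"]),R.from_rotvec(s["tcp_rot"])) if start is None else (np.array(start[:3]),rot(*start[3:]))
    for w in wps:
        q=rot(*w[3:]);d=r.inv().apply(np.array(w[:3])-p)/.12;t=(r.inv()*q).as_rotvec()/np.pi
        n=max(np.linalg.norm(d)*.12/.0417,np.linalg.norm(t)*180/7.16)
        print(w,"xyz",d.round(3).tolist(),"turn",t.round(3).tolist(),"rows",round(float(n),1),"" if abs(d).max()<=1 else "TOO FAR")
        p,r=np.array(w[:3]),q
E
python3 - <<'E'
from plan import *
print(rot(90,15).apply([0,0,-1]))
plan((.4647,-.3225,.12,-3.8,0),(.49,-.21,.17,26.2),(.50,-.10,.17,86),(.53,0.01,.17,89.5),(.567,.10,.17,89.5,15),(.567,.143,.12,89.5,15),(.567,.143,.03,89.5,15))
E
```

```text
[ 2.58819045e-01 -2.77555756e-17  9.65925826e-01]
(0.4647, -0.3225, 0.12, -3.8, 0) xyz [0.001, 0.001, -0.963] turn [0.0, -0.0, -0.0] rows 2.8 
(0.49, -0.21, 0.17, 26.2) xyz [0.148, -0.949, -0.417] turn [0.0, 0.0, -0.167] rows 4.2 
(0.5, -0.1, 0.17, 86) xyz [0.479, -0.786, -0.0] turn [0.0, 0.0, -0.332] rows 8.4 
(0.53, 0.01, 0.17, 89.5) xyz [0.932, 0.185, 0.0] turn [0.0, 0.0, -0.019] rows 2.7 
(0.567, 0.1, 0.17, 89.5, 15) xyz [0.753, 0.302, 0.0] turn [0.083, 0.0, 0.0] rows 2.3 
(0.567, 0.143, 0.12, 89.5, 15) xyz [0.358, 0.105, 0.403] turn [0.0, 0.0, 0.0] rows 1.6 
(0.567, 0.143, 0.03, 89.5, 15) xyz [0.0, 0.194, 0.724] turn [0.0, 0.0, 0.0] rows 2.2
```

Request:
send_rows --targets '[{"hand":-0.6,"xyz":[0,0,-0.2],"turn":[0,0,0]},{"hand":-0.6,"xyz":[0,0,-0.5],"turn":[0,0,0]},{"hand":-0.6,"xyz":[0,0,-0.8],"turn":[0,0,0]},{"hand":-0.6,"xyz":[0,0,-0.96],"turn":[0,0,0]},{"hand":-0.6,"xyz":[0,0,-0.96],"turn":[0,0,0]}]'

```text
time_s: 6.57
ee_pos: [0.4661, -0.3236, 0.1233]
tcp_rot: [3.137, -0.105, 0.009]
force: [-0.3, -0.4, -0.8]
opening: 0.0287
grasp_force: 19.9
```

Request:
send_rows --targets '[{"hand":-0.6,"xyz":[0.07,-0.45,-0.2],"turn":[0,0,-0.08]},{"hand":-0.6,"xyz":[0.15,-0.95,-0.42],"turn":[0,0,-0.167]},{"hand":-0.6,"xyz":[0.15,-0.95,-0.42],"turn":[0,0,-0.167]},{"hand":-0.6,"xyz":[0.15,-0.95,-0.42],"turn":[0,0,-0.167]},{"hand":-0.6,"xyz":[0.15,-0.95,-0.42],"turn":[0,0,-0.167]},{"hand":-0.6,"xyz":[0.15,-0.95,-0.42],"turn":[0,0,-0.167]}]'

```text
time_s: 7.07
ee_pos: [0.4895, -0.21, 0.1688]
tcp_rot: [-3.06, -0.711, 0.001]
force: [-0.5, -0.2, -0.1]
opening: 0.0291
grasp_force: 19.9
```

Request:
send_rows --targets '[{"hand":-0.6,"xyz":[0.24,-0.4,0],"turn":[0,0,-0.16]},{"hand":-0.6,"xyz":[0.24,-0.4,0],"turn":[0,0,-0.16]},{"hand":-0.6,"xyz":[0.48,-0.79,0],"turn":[0,0,-0.332]},{"hand":-0.6,"xyz":[0.48,-0.79,0],"turn":[0,0,-0.332]},{"hand":-0.6,"xyz":[0.48,-0.79,0],"turn":[0,0,-0.332]},{"hand":-0.6,"xyz":[0.48,-0.79,0],"turn":[0,0,-0.332]},{"hand":-0.6,"xyz":[0.48,-0.79,0],"turn":[0,0,-0.332]},{"hand":-0.6,"xyz":[0.48,-0.79,0],"turn":[0,0,-0.332]},{"hand":-0.6,"xyz":[0.48,-0.79,0],"turn":[0,0,-0.332]},{"hand":-0.6,"xyz":[0.48,-0.79,0],"turn":[0,0,-0.332]},{"hand":-0.6,"xyz":[0.48,-0.79,0],"turn":[0,0,-0.332]}]'

```text
time_s: 7.98
ee_pos: [0.4991, -0.1008, 0.1684]
tcp_rot: [-2.304, -2.133, 0.002]
force: [-0.3, -0.1, -0.5]
opening: 0.0286
grasp_force: 19.9
```

Request:
send_rows --targets '[{"hand":-0.6,"xyz":[0.45,0.1,0],"turn":[0,0,-0.02]},{"hand":-0.6,"xyz":[0.93,0.185,0],"turn":[0,0,-0.02]},{"hand":-0.6,"xyz":[0.93,0.185,0],"turn":[0,0,-0.02]},{"hand":-0.6,"xyz":[0.93,0.185,0],"turn":[0,0,-0.02]},{"hand":-0.6,"xyz":[0.93,0.185,0],"turn":[0,0,-0.02]}]'

```text
time_s: 8.4
ee_pos: [0.5298, 0.0119, 0.1689]
tcp_rot: [-2.229, -2.213, 0.0]
force: [0.1, -0.8, -1.0]
opening: 0.0286
grasp_force: 19.9
```

Request:
send_rows --targets '[{"hand":-0.6,"xyz":[0.35,0.15,0],"turn":[-0.04,0,0]},{"hand":-0.6,"xyz":[0.75,0.3,0],"turn":[-0.083,0,0]},{"hand":-0.6,"xyz":[0.75,0.3,0],"turn":[-0.083,0,0]},{"hand":-0.6,"xyz":[0.75,0.3,0],"turn":[-0.083,0,0]},{"hand":-0.6,"xyz":[0.75,0.3,0],"turn":[-0.083,0,0]}]'

```text
time_s: 8.82
ee_pos: [0.5656, 0.1005, 0.1691]
tcp_rot: [2.089, 2.076, 0.27]
force: [0.1, -1.2, -1.1]
opening: 0.0291
grasp_force: 19.9
```

```bash
sed -i 's/np.radians(tilt)/np.radians(-tilt)/' plan.py; python3 - <<'E'
from plan import *
c=cam("scene");cv2.imwrite("pics/s1.png",cv2.resize(c["img"][90:300,130:410,::-1],(800,600)))
plan((.567,.143,.11,89.5,15),(.567,.143,.024,89.5,15))
E
```

```text
(0.567, 0.143, 0.11, 89.5, 15) xyz [0.368, -0.12, 0.477] turn [-0.001, 0.0, 0.0] rows 1.8 
(0.567, 0.143, 0.024, 89.5, 15) xyz [0.0, -0.185, 0.692] turn [0.0, 0.0, 0.0] rows 2.1
```

View pics/s1.png

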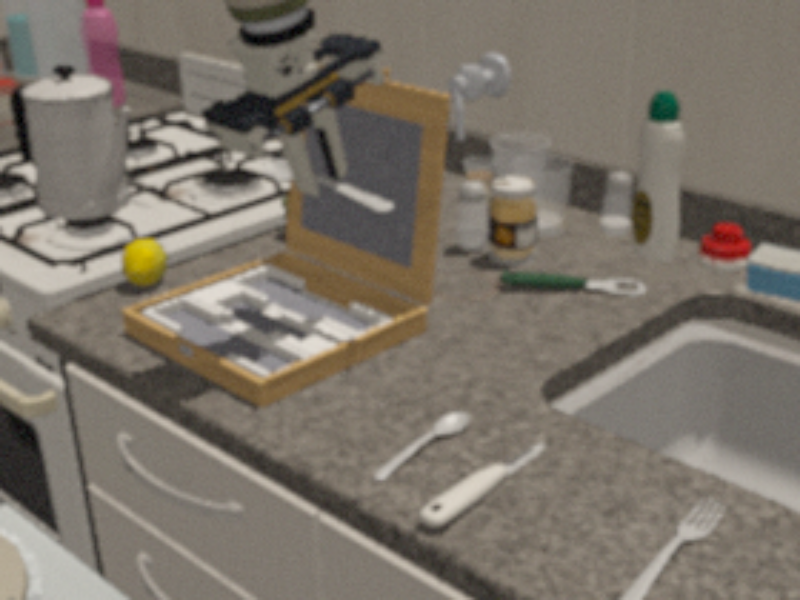

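The hand leans toward the robot with the spoon level and clear of the lid; the spoon's handle end is at (390,208). Lowering it.

Request:
send_rows --targets '[{"hand":-0.6,"xyz":[0.37,-0.12,0.2],"turn":[0,0,0]},{"hand":-0.6,"xyz":[0.37,-0.12,0.477],"turn":[0,0,0]},{"hand":-0.6,"xyz":[0.37,-0.12,0.477],"turn":[0,0,0]},{"hand":-0.6,"xyz":[0.37,-0.12,0.477],"turn":[0,0,0]}]'

```text
time_s: 9.2
ee_pos: [0.5667, 0.1422, 0.1084]
tcp_rot: [2.092, 2.074, 0.263]
force: [0.2, -0.0, -0.2]
opening: 0.0288
grasp_force: 19.9
```

Request:
send_rows --targets '[{"hand":-0.6,"xyz":[0,-0.07,0.25],"turn":[0,0,0]},{"hand":-0.6,"xyz":[0,-0.12,0.45],"turn":[0,0,0]},{"hand":-0.6,"xyz":[0,-0.16,0.6],"turn":[0,0,0]},{"hand":-0.6,"xyz":[0,-0.185,0.69],"turn":[0,0,0]},{"hand":-0.6,"xyz":[0,-0.185,0.69],"turn":[0,0,0]},{"hand":-0.6,"xyz":[0,-0.185,0.69],"turn":[0,0,0]}]'

```text
time_s: 9.7
ee_pos: [0.5685, 0.1381, 0.0348]
tcp_rot: [2.088, 2.064, 0.259]
force: [-0.2, -0.7, 0.6]
opening: 0.0288
grasp_force: 19.9
```

```bash
python3 - <<'E'
from h import *
c=cam("wrist");cv2.imwrite("pics/w6.png",c["img"][:,:,::-1])
E
```

```text
(no output)
```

View pics/w6.png

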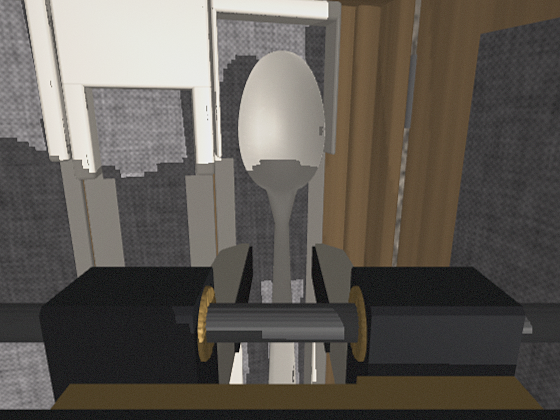

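```bash
python3 - <<'E'
from plan import *
s=status.get_state();print(np.round(s["joint_positions"],3),s["ee_pos"],s["force"],s["wrist_torque"])
plan((.567,.143,.024,89.5,15))
E
```

```text
[-0.354  0.665 -0.069  2.248  1.619  0.157 -2.015] [0.5684895  0.13847344 0.03348931] [-0.03093984 -0.01072844 -1.15377886] [ 0.02214559  0.18577707 -0.02769331]
(0.567, 0.143, 0.024, 89.5, 15) xyz [0.038, -0.033, 0.073] turn [-0.0, 0.004, -0.0] rows 0.3
```

Request:
send_rows --targets '[{"hand":-0.6,"xyz":[0.04,-0.03,0.07],"turn":[0,0,0]},{"hand":-0.6,"xyz":[0.04,-0.03,0.07],"turn":[0,0,0]},{"hand":-0.6,"xyz":[0.04,-0.03,0.07],"turn":[0,0,0]},{"hand":-0.6,"xyz":[0.04,-0.03,0.07],"turn":[0,0,0]},{"hand":-0.6,"xyz":[0.04,-0.03,0.07],"turn":[0,0,0]},{"hand":-0.6,"xyz":[0.04,-0.03,0.07],"turn":[0,0,0]}]'

```text
time_s: 10.25
ee_pos: [0.5654, 0.1455, 0.0244]
tcp_rot: [2.087, 2.071, 0.256]
force: [-0.2, -0.4, 0.2]
opening: 0.0287
grasp_force: 19.9
```

```bash
python3 - <<'E'
from plan import *
s=status.get_state();print(np.round(s["joint_positions"],3),s["force"],s["wrist_torque"])
plan((.567,.143,.024,89.5,15))
E
```

```text
[-0.337  0.683 -0.114  2.248  1.672  0.188 -2.076] [-0.23376666 -0.44931927  0.24130226] [ 0.00374471  0.18175898 -0.02179898]
(0.567, 0.143, 0.024, 89.5, 15) xyz [-0.021, 0.012, 0.007] turn [-0.001, 0.003, 0.001] rows 0.1
```

Request:
send_rows --targets '[{"hand":-0.05,"xyz":[-0.02,0.01,0.01],"turn":[0,0,0]},{"hand":-0.05,"xyz":[-0.02,0.01,0.01],"turn":[0,0,0]},{"hand":-0.05,"xyz":[-0.02,0.01,0.01],"turn":[0,0,0]},{"hand":-0.05,"xyz":[-0.02,0.01,0.01],"turn":[0,0,0]},{"hand":-0.05,"xyz":[-0.02,0.01,-0.15],"turn":[0,0,0]},{"hand":-0.05,"xyz":[-0.02,0.01,-0.4],"turn":[0,0,0]},{"hand":-0.05,"xyz":[-0.02,0.01,-0.7],"turn":[0,0,0]},{"hand":-0.05,"xyz":[-0.02,0.01,-1],"turn":[0,0,0]},{"hand":-0.05,"xyz":[-0.02,0.01,-1],"turn":[0,0,0]},{"hand":-0.05,"xyz":[-0.02,0.01,-1],"turn":[0,0,0]}]'

```text
time_s: 11.08
ee_pos: [0.5359, 0.1456, 0.1438]
tcp_rot: [2.086, 2.07, 0.262]
force: [1.1, 0.3, 0.7]
opening: 0.0438
grasp_force: 0.0
```

```bash
python3 - <<'E'
from plan import *
c=cam("wrist");cv2.imwrite("pics/w7.png",c["img"][:,:,::-1])
plan((.50,.06,.17,60),(.47,-.05,.17,5),(.4515,-.149,.12,4.6),(.4515,-.149,.0035,4.6))
E
```

```text
(0.5, 0.06, 0.17, 60) xyz [-0.713, -0.227, -0.295] turn [0.082, -0.018, 0.163] rows 4.6 
(0.47, -0.05, 0.17, 5) xyz [-0.919, 0.242, 0.0] turn [-0.0, -0.0, 0.306] rows 7.7 
(0.4515, -0.149, 0.12, 4.6) xyz [-0.225, 0.808, 0.417] turn [0.0, -0.0, 0.002] rows 2.7 
(0.4515, -0.149, 0.0035, 4.6) xyz [0.0, -0.0, 0.971] turn [0.0, 0.0, 0.0] rows 2.8
```

View pics/w7.png

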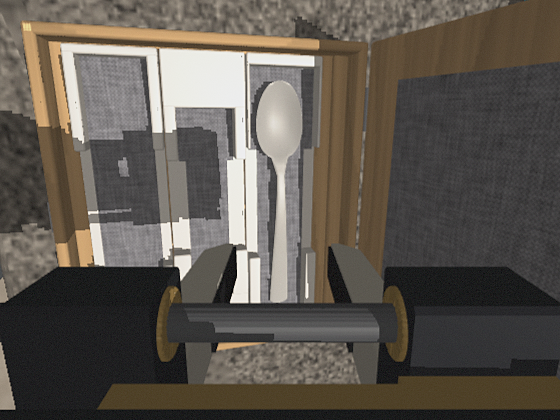

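The spoon lies flat in the far tray (bowl at 278,120, handle end at 279,300). Next the teaspoon.

Request:
send_rows --targets '[{"hand":0.2,"xyz":[-0.35,-0.11,-0.2],"turn":[0.04,-0.01,0.08]},{"hand":0.2,"xyz":[-0.713,-0.227,-0.295],"turn":[0.082,-0.018,0.163]},{"hand":0.2,"xyz":[-0.713,-0.227,-0.295],"turn":[0.082,-0.018,0.163]},{"hand":0.2,"xyz":[-0.713,-0.227,-0.295],"turn":[0.082,-0.018,0.163]},{"hand":0.2,"xyz":[-0.713,-0.227,-0.295],"turn":[0.082,-0.018,0.163]},{"hand":0.2,"xyz":[-0.713,-0.227,-0.295],"turn":[0.082,-0.018,0.163]},{"hand":0.2,"xyz":[-0.713,-0.227,-0.295],"turn":[0.082,-0.018,0.163]}]'

```text
time_s: 11.72
ee_pos: [0.4998, 0.0595, 0.1669]
tcp_rot: [-2.717, -1.574, 0.007]
force: [-0.7, 0.3, -0.2]
opening: 0.0556
grasp_force: 0.0
```

Request:
send_rows --targets '[{"hand":0.2,"xyz":[-0.92,0.24,0],"turn":[0,0,0.306]},{"hand":0.2,"xyz":[-0.92,0.24,0],"turn":[0,0,0.306]},{"hand":0.2,"xyz":[-0.92,0.24,0],"turn":[0,0,0.306]},{"hand":0.2,"xyz":[-0.92,0.24,0],"turn":[0,0,0.306]},{"hand":0.2,"xyz":[-0.92,0.24,0],"turn":[0,0,0.306]},{"hand":0.2,"xyz":[-0.92,0.24,0],"turn":[0,0,0.306]},{"hand":0.2,"xyz":[-0.92,0.24,0],"turn":[0,0,0.306]},{"hand":0.2,"xyz":[-0.92,0.24,0],"turn":[0,0,0.306]},{"hand":0.2,"xyz":[-0.92,0.24,0],"turn":[0,0,0.306]},{"hand":0.2,"xyz":[-0.92,0.24,0],"turn":[0,0,0.306]}]'

```text
time_s: 12.55
ee_pos: [0.4689, -0.0495, 0.168]
tcp_rot: [3.137, 0.147, -0.007]
force: [-0.2, 0.6, -0.3]
opening: 0.0562
grasp_force: 0.0
```

Request:
send_rows --targets '[{"hand":0.2,"xyz":[-0.22,0.81,0.42],"turn":[0,0,0.002]},{"hand":0.2,"xyz":[-0.22,0.81,0.42],"turn":[0,0,0.002]},{"hand":0.2,"xyz":[-0.22,0.81,0.42],"turn":[0,0,0.002]},{"hand":0.2,"xyz":[-0.22,0.81,0.42],"turn":[0,0,0.002]},{"hand":0.2,"xyz":[-0.22,0.81,0.42],"turn":[0,0,0.002]},{"hand":0.2,"xyz":[-0.22,0.81,0.42],"turn":[0,0,0.002]}]'

```text
time_s: 13.05
ee_pos: [0.4515, -0.1484, 0.1181]
tcp_rot: [-3.138, -0.132, 0.007]
force: [0.3, 0.4, 0.3]
opening: 0.0558
grasp_force: 0.0
```

```bash
python3 - <<'E'
from plan import *
s=status.get_state();print(np.round(s["joint_positions"],3))
c=cam("wrist");cv2.imwrite("pics/w8.png",c["img"][:,:,::-1])
plan((.4515,-.149,.0035,4.6))
# centreline of teaspoon in image
hsv=cv2.cvtColor(c["img"],cv2.COLOR_RGB2HSV);m=((hsv[...,2]>185)&(hsv[...,1]<40)).astype(np.uint8);m[265:]=0
n,l,st,cc=cv2.connectedComponentsWithStats(m)
for k in range(1,n):
    if 300<st[k,4]<12000 and st[k,1]>5:
        ys,xs=np.where(l==k);p=plane(c,np.c_[xs,ys],.005)[:,:2]
        vx,vy,mx,my=cv2.fitLine(p.astype(np.float32),cv2.DIST_HUBER,0,.01,.01).ravel();a=(p-[mx,my])@[vx,vy]
        print(st[k],"yaw",np.degrees(np.arctan2(vy,vx)).round(1),"ends",(np.array([mx,my])+np.outer([a.min(),a.max()],[vx,vy])).round(4).tolist())
E
```

```text
[ 0.36   0.475 -0.223  2.241  0.235  0.451 -1.538]
(0.4515, -0.149, 0.0035, 4.6) xyz [-0.001, 0.008, 0.957] turn [-0.0, 0.001, 0.001] rows 2.8 
[ 88  14  45  21 334] yaw -88.1 ends [[0.5702, -0.0029], [0.5712, -0.0332]]
[  96   31   85   77 1283] yaw -51.9 ends [[0.5284, -0.0124], [0.5611, -0.0542]]
[162  31  47  25 415] yaw 84.9 ends [[0.5598, -0.0866], [0.5627, -0.0538]]
[239  30  34  39 391] yaw -30.9 ends [[0.5516, -0.1156], [0.5762, -0.1304]]
[   0   63   34   91 2731] yaw -4.0 ends [[0.4753, 0.056], [0.5391, 0.0515]]
[ 374  109   40  156 2941] yaw 7.1 ends [[0.4089, -0.2398], [0.5309, -0.2245]]
[ 266  119   35  130 2211] yaw 4.5 ends [[0.4158, -0.1514], [0.517, -0.1433]]
[   0  152   40   82 1443] yaw -8.3 ends [[0.4096, 0.056], [0.475, 0.0465]]
```

Request:
send_rows --newtons 20 --targets '[{"hand":0.2,"xyz":[0,0,0.33],"turn":[0,0,0]},{"hand":0.2,"xyz":[0,0,0.6],"turn":[0,0,0]},{"hand":0.2,"xyz":[0,0,0.8],"turn":[0,0,0]},{"hand":0.2,"xyz":[0,0,0.92],"turn":[0,0,0]},{"hand":0.2,"xyz":[0,0,0.96],"turn":[0,0,0]},{"hand":0.2,"xyz":[0,0,0.96],"turn":[0,0,0]},{"hand":-0.8,"xyz":[0,0,0.96],"turn":[0,0,0]},{"hand":-0.8,"xyz":[0,0,0.96],"turn":[0,0,0]},{"hand":-0.8,"xyz":[0,0,0.96],"turn":[0,0,0]},{"hand":-0.8,"xyz":[0,0,0.96],"turn":[0,0,0]},{"hand":-0.8,"xyz":[0,0,0.96],"turn":[0,0,0]},{"hand":-0.8,"xyz":[0,0,0.96],"turn":[0,0,0]}]'

```text
time_s: 14.1
ee_pos: [0.4511, -0.1493, 0.0033]
tcp_rot: [3.139, 0.127, -0.005]
force: [0.3, -0.0, -0.1]
opening: 0.0204
grasp_force: 1.9
```

```bash
python3 - <<'E'
from plan import *
plan((.4515,-.149,.115,4.6),(.48,-.06,.17,60),(.50,.04,.17,89.5),(.510,.143,.14,89.5,0),(.510,.143,.05,89.5,0),(.510,.143,.014,89.5,0))
E
```

```text
(0.4515, -0.149, 0.115, 4.6) xyz [-0.0, -0.003, -0.93] turn [0.0, 0.001, 0.0] rows 2.7 
(0.48, -0.06, 0.17, 60) xyz [0.296, -0.72, -0.458] turn [0.0, 0.0, -0.308] rows 7.7 
(0.5, 0.04, 0.17, 89.5) xyz [0.805, -0.272, -0.0] turn [0.0, 0.0, -0.164] rows 4.1 
(0.51, 0.143, 0.14, 89.5, 0) xyz [0.859, 0.076, 0.25] turn [0.0, 0.0, 0.0] rows 2.6 
(0.51, 0.143, 0.05, 89.5, 0) xyz [0.0, -0.0, 0.75] turn [0.0, 0.0, 0.0] rows 2.2 
(0.51, 0.143, 0.014, 89.5, 0) xyz [0.0, -0.0, 0.3] turn [0.0, 0.0, 0.0] rows 0.9
```

Request:
send_rows --targets '[{"hand":-0.8,"xyz":[0,0,0],"turn":[0,0,0]},{"hand":-0.8,"xyz":[0,0,0],"turn":[0,0,0]},{"hand":-0.8,"xyz":[0,0,-0.2],"turn":[0,0,0]},{"hand":-0.8,"xyz":[0,0,-0.5],"turn":[0,0,0]},{"hand":-0.8,"xyz":[0,0,-0.8],"turn":[0,0,0]},{"hand":-0.8,"xyz":[0,0,-0.93],"turn":[0,0,0]},{"hand":-0.8,"xyz":[0,0,-0.93],"turn":[0,0,0]}]'

```text
time_s: 14.68
ee_pos: [0.4529, -0.1498, 0.1178]
tcp_rot: [3.137, 0.126, 0.002]
force: [0.0, -0.2, -0.8]
opening: 0.0199
grasp_force: 20.0
```

Request:
send_rows --targets '[{"hand":-0.8,"xyz":[0.15,-0.36,-0.46],"turn":[0,0,-0.15]},{"hand":-0.8,"xyz":[0.15,-0.36,-0.46],"turn":[0,0,-0.15]},{"hand":-0.8,"xyz":[0.3,-0.72,-0.46],"turn":[0,0,-0.308]},{"hand":-0.8,"xyz":[0.3,-0.72,-0.46],"turn":[0,0,-0.308]},{"hand":-0.8,"xyz":[0.3,-0.72,-0.46],"turn":[0,0,-0.308]},{"hand":-0.8,"xyz":[0.3,-0.72,-0.46],"turn":[0,0,-0.308]},{"hand":-0.8,"xyz":[0.3,-0.72,-0.46],"turn":[0,0,-0.308]},{"hand":-0.8,"xyz":[0.3,-0.72,-0.46],"turn":[0,0,-0.308]},{"hand":-0.8,"xyz":[0.3,-0.72,-0.46],"turn":[0,0,-0.308]},{"hand":-0.8,"xyz":[0.3,-0.72,-0.46],"turn":[0,0,-0.308]},{"hand":-0.8,"xyz":[0.3,-0.72,-0.46],"turn":[0,0,-0.308]}]'

```text
time_s: 15.6
ee_pos: [0.4803, -0.0602, 0.169]
tcp_rot: [-2.72, -1.567, 0.007]
force: [0.4, -0.0, -0.2]
opening: 0.0203
grasp_force: 20.0
```

Request:
send_rows --targets '[{"hand":-0.8,"xyz":[0.4,-0.14,0],"turn":[0,0,-0.08]},{"hand":-0.8,"xyz":[0.8,-0.27,0],"turn":[0,0,-0.164]},{"hand":-0.8,"xyz":[0.8,-0.27,0],"turn":[0,0,-0.164]},{"hand":-0.8,"xyz":[0.8,-0.27,0],"turn":[0,0,-0.164]},{"hand":-0.8,"xyz":[0.8,-0.27,0],"turn":[0,0,-0.164]},{"hand":-0.8,"xyz":[0.8,-0.27,0],"turn":[0,0,-0.164]},{"hand":-0.8,"xyz":[0.8,-0.27,0],"turn":[0,0,-0.164]}]'

```text
time_s: 16.18
ee_pos: [0.5001, 0.0384, 0.1692]
tcp_rot: [-2.234, -2.205, 0.006]
force: [-0.5, 0.7, -0.4]
opening: 0.0194
grasp_force: 20.0
```

Request:
send_rows --targets '[{"hand":-0.8,"xyz":[0.43,0.04,0.13],"turn":[0,0,0]},{"hand":-0.8,"xyz":[0.86,0.08,0.25],"turn":[0,0,0]},{"hand":-0.8,"xyz":[0.86,0.08,0.25],"turn":[0,0,0]},{"hand":-0.8,"xyz":[0.86,0.08,0.25],"turn":[0,0,0]},{"hand":-0.8,"xyz":[0.86,0.08,0.25],"turn":[0,0,0]},{"hand":-0.8,"xyz":[0.86,0.08,0.25],"turn":[0,0,0]}]'

```text
time_s: 16.68
ee_pos: [0.5103, 0.1409, 0.1393]
tcp_rot: [-2.231, -2.209, 0.007]
force: [-0.1, -0.0, -0.5]
opening: 0.0199
grasp_force: 20.0
```

```bash
python3 - <<'E'
from plan import *
s=status.get_state();print(np.round(s["joint_positions"],3))
c=cam("wrist");cv2.imwrite("pics/w9.png",c["img"][:,:,::-1])
plan((.510,.143,.04,89.5,0),(.510,.143,.015,89.5,0))
E
```

```text
[ 0.08   0.554 -0.651  2.088  0.535  0.673 -0.941]
(0.51, 0.143, 0.04, 89.5, 0) xyz [0.022, -0.001, 0.828] turn [-0.001, 0.001, -0.001] rows 2.4 
(0.51, 0.143, 0.015, 89.5, 0) xyz [0.0, -0.0, 0.208] turn [0.0, 0.0, 0.0] rows 0.6
```

View pics/w9.png

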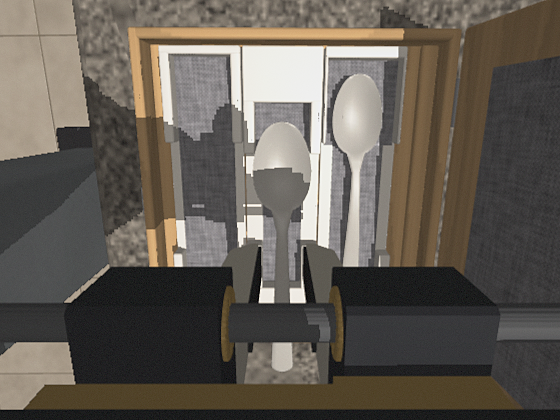

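The teaspoon is square over the middle tray (bowl at 282,165) and the tablespoon sits in its own; lowering and letting go.

Request:
send_rows --targets '[{"hand":-0.8,"xyz":[0.02,0,0.3],"turn":[0,0,0]},{"hand":-0.8,"xyz":[0.02,0,0.6],"turn":[0,0,0]},{"hand":-0.8,"xyz":[0.02,0,0.83],"turn":[0,0,0]},{"hand":-0.8,"xyz":[0.02,0,0.95],"turn":[0,0,0]},{"hand":-0.8,"xyz":[0.02,0,1],"turn":[0,0,0]},{"hand":-0.8,"xyz":[0.02,0,1],"turn":[0,0,0]}]'

```text
time_s: 17.23
ee_pos: [0.5097, 0.1433, 0.0186]
tcp_rot: [-2.229, -2.209, 0.008]
force: [-0.5, -0.1, -0.4]
opening: 0.0197
grasp_force: 20.0
```

Request:
send_rows --targets '[{"hand":-0.8,"xyz":[0,0,0.03],"turn":[0,0,0]},{"hand":-0.8,"xyz":[0,0,0.03],"turn":[0,0,0]},{"hand":-0.14,"xyz":[0,0,0.03],"turn":[0,0,0]},{"hand":-0.14,"xyz":[0,0,0.03],"turn":[0,0,0]},{"hand":-0.14,"xyz":[0,0,0.03],"turn":[0,0,0]},{"hand":-0.14,"xyz":[0,0,0.03],"turn":[0,0,0]},{"hand":-0.14,"xyz":[0,0,-0.15],"turn":[0,0,0]},{"hand":-0.14,"xyz":[0,0,-0.4],"turn":[0,0,0]},{"hand":-0.14,"xyz":[0,0,-0.7],"turn":[0,0,0]},{"hand":-0.14,"xyz":[0,0,-1],"turn":[0,0,0]},{"hand":-0.14,"xyz":[0,0,-1],"turn":[0,0,0]},{"hand":-0.14,"xyz":[0,0,-1],"turn":[0,0,0]}]'

```text
time_s: 18.23
ee_pos: [0.5116, 0.1449, 0.1413]
tcp_rot: [-2.23, -2.212, -0.0]
force: [0.1, 0.5, -0.1]
opening: 0.0396
grasp_force: 0.0
```

```bash
python3 - <<'E'
from plan import *
c=cam("wrist");cv2.imwrite("pics/w10.png",c["img"][:,:,::-1])
plan((.50,.04,.17,60),(.48,-.07,.17,7.5),(.47,-.18,.17,7.5),(.46,-.29,.17,7.5),(.4555,-.4095,.12,7.5),(.4555,-.4095,.004,7.5))
E
```

```text
(0.5, 0.04, 0.17, 60) xyz [-0.87, -0.084, -0.25] turn [-0.001, 0.0, 0.164] rows 4.1 
(0.48, -0.07, 0.17, 7.5) xyz [-0.877, 0.314, 0.0] turn [-0.0, -0.0, 0.292] rows 7.3 
(0.47, -0.18, 0.17, 7.5) xyz [-0.202, 0.898, 0.0] turn [0.0, 0.0, 0.0] rows 2.6 
(0.46, -0.29, 0.17, 7.5) xyz [-0.202, 0.898, 0.0] turn [0.0, 0.0, 0.0] rows 2.6 
(0.4555, -0.4095, 0.12, 7.5) xyz [-0.167, 0.982, 0.417] turn [0.0, 0.0, 0.0] rows 3.1 
(0.4555, -0.4095, 0.004, 7.5) xyz [0.0, -0.0, 0.967] turn [0.0, 0.0, 0.0] rows 2.8
```

View pics/w10.png

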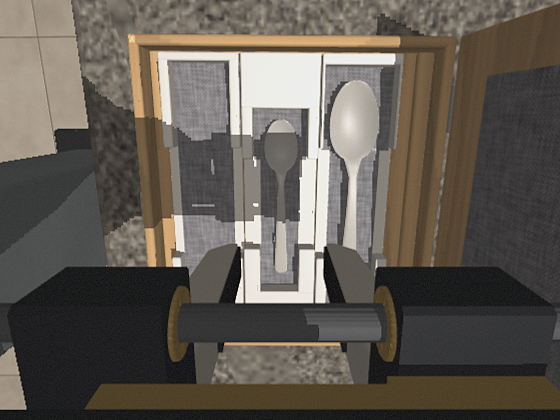

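The teaspoon lies in the middle recess (bowl 281,145, handle end 281,272). Now the fork.

Request:
send_rows --targets '[{"hand":0.3,"xyz":[-0.43,-0.04,-0.25],"turn":[0,0,0.08]},{"hand":0.3,"xyz":[-0.87,-0.08,-0.25],"turn":[0,0,0.164]},{"hand":0.3,"xyz":[-0.87,-0.08,-0.25],"turn":[0,0,0.164]},{"hand":0.3,"xyz":[-0.87,-0.08,-0.25],"turn":[0,0,0.164]},{"hand":0.3,"xyz":[-0.87,-0.08,-0.25],"turn":[0,0,0.164]},{"hand":0.3,"xyz":[-0.87,-0.08,-0.25],"turn":[0,0,0.164]},{"hand":0.3,"xyz":[-0.87,-0.08,-0.25],"turn":[0,0,0.164]}]'

```text
time_s: 18.87
ee_pos: [0.5001, 0.0416, 0.1687]
tcp_rot: [-2.713, -1.579, 0.007]
force: [-0.6, 0.5, -0.4]
opening: 0.0603
grasp_force: 0.0
```

Request:
send_rows --targets '[{"hand":0.3,"xyz":[-0.88,0.31,0],"turn":[0,0,0.292]},{"hand":0.3,"xyz":[-0.88,0.31,0],"turn":[0,0,0.292]},{"hand":0.3,"xyz":[-0.88,0.31,0],"turn":[0,0,0.292]},{"hand":0.3,"xyz":[-0.88,0.31,0],"turn":[0,0,0.292]},{"hand":0.3,"xyz":[-0.88,0.31,0],"turn":[0,0,0.292]},{"hand":0.3,"xyz":[-0.88,0.31,0],"turn":[0,0,0.292]},{"hand":0.3,"xyz":[-0.88,0.31,0],"turn":[0,0,0.292]},{"hand":0.3,"xyz":[-0.88,0.31,0],"turn":[0,0,0.292]},{"hand":0.3,"xyz":[-0.88,0.31,0],"turn":[0,0,0.292]},{"hand":0.3,"xyz":[-0.88,0.31,0],"turn":[0,0,0.292]}]'

```text
time_s: 19.7
ee_pos: [0.48, -0.0685, 0.1691]
tcp_rot: [-3.134, -0.215, 0.008]
force: [0.0, -0.0, -0.4]
opening: 0.0603
grasp_force: 0.0
```

Request:
send_rows --targets '[{"hand":0.3,"xyz":[-0.2,0.9,0],"turn":[0,0,0]},{"hand":0.3,"xyz":[-0.2,0.9,0],"turn":[0,0,0]},{"hand":0.3,"xyz":[-0.2,0.9,0],"turn":[0,0,0]},{"hand":0.3,"xyz":[-0.2,0.9,0],"turn":[0,0,0]},{"hand":0.3,"xyz":[-0.2,0.9,0],"turn":[0,0,0]}]'

```text
time_s: 20.12
ee_pos: [0.4699, -0.1809, 0.1692]
tcp_rot: [-3.134, -0.206, 0.008]
force: [0.8, 0.5, -0.2]
opening: 0.0605
grasp_force: 0.0
```

Request:
send_rows --targets '[{"hand":0.3,"xyz":[-0.2,0.9,0],"turn":[0,0,0]},{"hand":0.3,"xyz":[-0.2,0.9,0],"turn":[0,0,0]},{"hand":0.3,"xyz":[-0.2,0.9,0],"turn":[0,0,0]},{"hand":0.3,"xyz":[-0.2,0.9,0],"turn":[0,0,0]},{"hand":0.3,"xyz":[-0.2,0.9,0],"turn":[0,0,0]}]'

```text
time_s: 20.53
ee_pos: [0.4607, -0.2899, 0.1693]
tcp_rot: [-3.134, -0.207, 0.007]
force: [0.0, 0.8, 0.1]
opening: 0.0604
grasp_force: 0.0
```

Request:
send_rows --targets '[{"hand":0.3,"xyz":[-0.17,0.98,0.42],"turn":[0,0,0]},{"hand":0.3,"xyz":[-0.17,0.98,0.42],"turn":[0,0,0]},{"hand":0.3,"xyz":[-0.17,0.98,0.42],"turn":[0,0,0]},{"hand":0.3,"xyz":[-0.17,0.98,0.42],"turn":[0,0,0]},{"hand":0.3,"xyz":[-0.17,0.98,0.42],"turn":[0,0,0]},{"hand":0.3,"xyz":[-0.17,0.98,0.42],"turn":[0,0,0]},{"hand":0.3,"xyz":[-0.17,0.98,0.42],"turn":[0,0,0]}]'

```text
time_s: 21.12
ee_pos: [0.4569, -0.4064, 0.1198]
tcp_rot: [-3.133, -0.212, 0.005]
force: [0.8, 0.2, 0.9]
opening: 0.0607
grasp_force: 0.0
```

```bash
python3 - <<'E'
from plan import *
c=cam("wrist");cv2.imwrite("pics/w11.png",c["img"][:,:,::-1])
plan((.4555,-.4095,.004,7.5))
hsv=cv2.cvtColor(c["img"],cv2.COLOR_RGB2HSV);m=((hsv[...,2]>185)&(hsv[...,1]<40)).astype(np.uint8);m[265:]=0
n,l,st,cc=cv2.connectedComponentsWithStats(m)
for k in range(1,n):
    if 300<st[k,4]<12000 and st[k,1]>5:
        ys,xs=np.where(l==k);p=plane(c,np.c_[xs,ys],.006)[:,:2]
        vx,vy,mx,my=cv2.fitLine(p.astype(np.float32),cv2.DIST_HUBER,0,.01,.01).ravel();a=(p-[mx,my])@[vx,vy]
        print(st[k],"yaw",np.degrees(np.arctan2(vy,vx)).round(1),"ends",(np.array([mx,my])+np.outer([a.min(),a.max()],[vx,vy])).round(4).tolist())
E
```

```text
(0.4555, -0.4095, 0.004, 7.5) xyz [-0.012, 0.022, 0.967] turn [-0.0, 0.001, 0.001] rows 2.8 
[239  16  26  47 462] yaw -21.9 ends [[0.558, -0.3636], [0.587, -0.3753]]
[ 250   65   68  182 3245] yaw 8.7 ends [[0.4233, -0.414], [0.5597, -0.393]]
[  38   74   41  191 4242] yaw 0.7 ends [[0.3811, -0.2326], [0.5311, -0.2309]]
[ 475  128   85   59 1054] yaw 76.7 ends [[0.4989, -0.6164], [0.5156, -0.5456]]
[233 147  46  60 488] yaw 41.6 ends [[0.4585, -0.3994], [0.4951, -0.3669]]
[312 193  41  32 331] yaw -63.1 ends [[0.4521, -0.4311], [0.4657, -0.4578]]
```

View pics/w11.png

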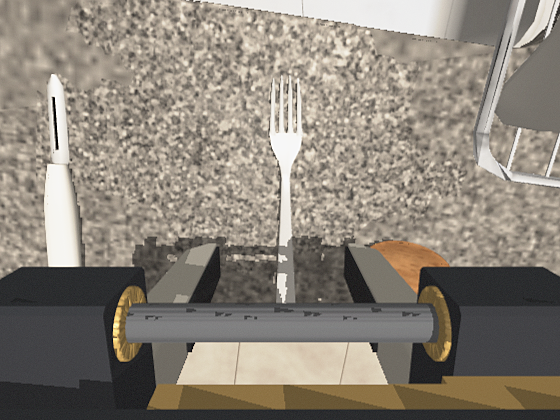

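The fork stands centred between the fingers (tines 286,75, handle 286,290); the wooden spoon at (400,255) leaves room if I open less.

Request:
send_rows --newtons 20 --targets '[{"hand":0.05,"xyz":[-0.01,0.02,0.33],"turn":[0,0,0]},{"hand":0.05,"xyz":[-0.01,0.02,0.6],"turn":[0,0,0]},{"hand":0.05,"xyz":[-0.01,0.02,0.8],"turn":[0,0,0]},{"hand":0.05,"xyz":[-0.01,0.02,0.92],"turn":[0,0,0]},{"hand":0.05,"xyz":[-0.01,0.02,0.97],"turn":[0,0,0]},{"hand":0.05,"xyz":[-0.01,0.02,0.97],"turn":[0,0,0]},{"hand":-0.8,"xyz":[-0.01,0.02,0.97],"turn":[0,0,0]},{"hand":-0.8,"xyz":[-0.01,0.02,0.97],"turn":[0,0,0]},{"hand":-0.8,"xyz":[-0.01,0.02,0.97],"turn":[0,0,0]},{"hand":-0.8,"xyz":[-0.01,0.02,0.97],"turn":[0,0,0]},{"hand":-0.8,"xyz":[-0.01,0.02,0.97],"turn":[0,0,0]},{"hand":-0.8,"xyz":[-0.01,0.02,0.97],"turn":[0,0,0]}]'

```text
time_s: 22.17
ee_pos: [0.4545, -0.4122, 0.0039]
tcp_rot: [3.134, 0.206, -0.005]
force: [-0.7, 0.1, 6.7]
opening: 0.0231
grasp_force: 20.0
```

```bash
python3 - <<'E'
from plan import *
plan((.4555,-.4095,.12,7.5),(.48,-.31,.17,37),(.48,-.2,.17,89.5),(.48,-.085,.17,89.5),(.465,.03,.17,89.5),(.4505,.143,.13,89.5),(.4505,.143,.019,89.5))
E
```

```text
(0.4555, -0.4095, 0.12, 7.5) xyz [0.008, -0.021, -0.968] turn [0.0, 0.001, 0.0] rows 2.8 
(0.48, -0.31, 0.17, 37) xyz [0.311, -0.795, -0.417] turn [0.0, 0.0, -0.164] rows 4.1 
(0.48, -0.2, 0.17, 89.5) xyz [0.552, -0.732, -0.0] turn [0.0, 0.0, -0.292] rows 7.3 
(0.48, -0.085, 0.17, 89.5) xyz [0.958, -0.008, -0.0] turn [0.0, 0.0, 0.0] rows 2.8 
(0.465, 0.03, 0.17, 89.5) xyz [0.957, -0.133, -0.0] turn [0.0, 0.0, 0.0] rows 2.8 
(0.4505, 0.143, 0.13, 89.5) xyz [0.941, -0.129, 0.333] turn [0.0, 0.0, 0.0] rows 2.9 
(0.4505, 0.143, 0.019, 89.5) xyz [0.0, -0.0, 0.925] turn [0.0, 0.0, 0.0] rows 2.7
```

Request:
send_rows --targets '[{"hand":-0.8,"xyz":[0,0,-0.2],"turn":[0,0,0]},{"hand":-0.8,"xyz":[0,0,-0.5],"turn":[0,0,0]},{"hand":-0.8,"xyz":[0,0,-0.8],"turn":[0,0,0]},{"hand":-0.8,"xyz":[0,0,-0.97],"turn":[0,0,0]},{"hand":-0.8,"xyz":[0,0,-0.97],"turn":[0,0,0]}]'

```text
time_s: 22.58
ee_pos: [0.4565, -0.4135, 0.1242]
tcp_rot: [3.13, 0.205, 0.002]
force: [-0.1, 0.1, 0.1]
opening: 0.0227
grasp_force: 20.0
```

Request:
send_rows --targets '[{"hand":-0.8,"xyz":[0.15,-0.4,-0.42],"turn":[0,0,-0.08]},{"hand":-0.8,"xyz":[0.31,-0.8,-0.42],"turn":[0,0,-0.164]},{"hand":-0.8,"xyz":[0.31,-0.8,-0.42],"turn":[0,0,-0.164]},{"hand":-0.8,"xyz":[0.31,-0.8,-0.42],"turn":[0,0,-0.164]},{"hand":-0.8,"xyz":[0.31,-0.8,-0.42],"turn":[0,0,-0.164]},{"hand":-0.8,"xyz":[0.31,-0.8,-0.42],"turn":[0,0,-0.164]},{"hand":-0.8,"xyz":[0.31,-0.8,-0.42],"turn":[0,0,-0.164]}]'

```text
time_s: 23.17
ee_pos: [0.4783, -0.313, 0.1688]
tcp_rot: [-2.98, -0.989, 0.008]
force: [0.3, -0.6, -0.7]
opening: 0.0226
grasp_force: 20.0
```

Request:
send_rows --targets '[{"hand":-0.8,"xyz":[0.28,-0.37,0],"turn":[0,0,-0.15]},{"hand":-0.8,"xyz":[0.28,-0.37,0],"turn":[0,0,-0.15]},{"hand":-0.8,"xyz":[0.55,-0.73,0],"turn":[0,0,-0.292]},{"hand":-0.8,"xyz":[0.55,-0.73,0],"turn":[0,0,-0.292]},{"hand":-0.8,"xyz":[0.55,-0.73,0],"turn":[0,0,-0.292]},{"hand":-0.8,"xyz":[0.55,-0.73,0],"turn":[0,0,-0.292]},{"hand":-0.8,"xyz":[0.55,-0.73,0],"turn":[0,0,-0.292]},{"hand":-0.8,"xyz":[0.55,-0.73,0],"turn":[0,0,-0.292]},{"hand":-0.8,"xyz":[0.55,-0.73,0],"turn":[0,0,-0.292]},{"hand":-0.8,"xyz":[0.55,-0.73,0],"turn":[0,0,-0.292]}]'

```text
time_s: 24.0
ee_pos: [0.4787, -0.2031, 0.1689]
tcp_rot: [-2.233, -2.204, 0.006]
force: [-0.2, -1.1, 0.1]
opening: 0.0228
grasp_force: 20.0
```

Request:
send_rows --targets '[{"hand":-0.8,"xyz":[0.5,0,0],"turn":[0,0,0]},{"hand":-0.8,"xyz":[0.96,0,0],"turn":[0,0,0]},{"hand":-0.8,"xyz":[0.96,0,0],"turn":[0,0,0]},{"hand":-0.8,"xyz":[0.96,0,0],"turn":[0,0,0]},{"hand":-0.8,"xyz":[0.96,0,0],"turn":[0,0,0]},{"hand":-0.8,"xyz":[0.96,0,0],"turn":[0,0,0]}]'

```text
time_s: 24.5
ee_pos: [0.4799, -0.0878, 0.1694]
tcp_rot: [-2.23, -2.209, 0.006]
force: [-0.7, -0.7, -1.4]
opening: 0.023
grasp_force: 20.0
```

Request:
send_rows --targets '[{"hand":-0.8,"xyz":[0.5,-0.06,0],"turn":[0,0,0]},{"hand":-0.8,"xyz":[0.96,-0.13,0],"turn":[0,0,0]},{"hand":-0.8,"xyz":[0.96,-0.13,0],"turn":[0,0,0]},{"hand":-0.8,"xyz":[0.96,-0.13,0],"turn":[0,0,0]},{"hand":-0.8,"xyz":[0.96,-0.13,0],"turn":[0,0,0]},{"hand":-0.8,"xyz":[0.96,-0.13,0],"turn":[0,0,0]}]'

```text
time_s: 25.0
ee_pos: [0.4653, 0.0266, 0.1693]
tcp_rot: [-2.23, -2.209, 0.007]
force: [0.4, -0.3, -0.3]
opening: 0.0227
grasp_force: 20.0
```

Request:
send_rows --targets '[{"hand":-0.8,"xyz":[0.47,-0.06,0.15],"turn":[0,0,0]},{"hand":-0.8,"xyz":[0.94,-0.13,0.33],"turn":[0,0,0]},{"hand":-0.8,"xyz":[0.94,-0.13,0.33],"turn":[0,0,0]},{"hand":-0.8,"xyz":[0.94,-0.13,0.33],"turn":[0,0,0]},{"hand":-0.8,"xyz":[0.94,-0.13,0.33],"turn":[0,0,0]},{"hand":-0.8,"xyz":[0.94,-0.13,0.33],"turn":[0,0,0]}]'

```text
time_s: 25.5
ee_pos: [0.4505, 0.1393, 0.1297]
tcp_rot: [-2.23, -2.209, 0.008]
force: [0.3, -0.7, -0.3]
opening: 0.0228
grasp_force: 20.0
```

```bash
python3 - <<'E'
from plan import *
s=status.get_state();print(np.round(s["joint_positions"],3),s["opening"])
c=cam("wrist");cv2.imwrite("pics/w12.png",c["img"][:,:,::-1])
plan((.4510,.1445,.04,89.5,0),(.4510,.1445,.015,89.5,0))
E
```

```text
[ 0.05   0.513 -0.651  2.22   0.569  0.582 -1.037] 0.022770428248008394
(0.451, 0.1445, 0.04, 89.5, 0) xyz [0.048, 0.006, 0.749] turn [-0.001, 0.0, -0.001] rows 2.2 
(0.451, 0.1445, 0.015, 89.5, 0) xyz [0.0, -0.0, 0.208] turn [0.0, 0.0, 0.0] rows 0.6
```

View pics/w12.png

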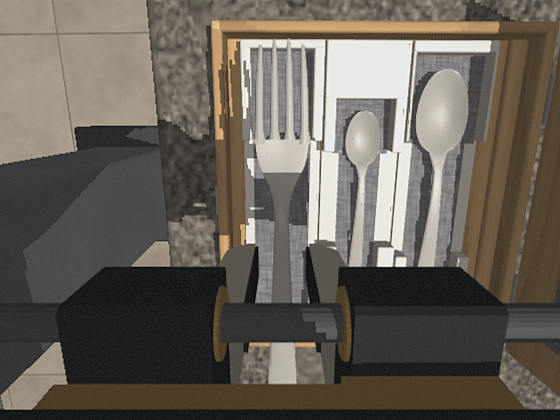

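The fork is square over the near tray (tines 280,90), with both spoons in place. I'll lower it and open only a little.

Request:
send_rows --targets '[{"hand":-0.8,"xyz":[0.03,0,0.3],"turn":[0,0,0]},{"hand":-0.8,"xyz":[0.03,0,0.55],"turn":[0,0,0]},{"hand":-0.8,"xyz":[0.03,0,0.75],"turn":[0,0,0]},{"hand":-0.8,"xyz":[0.03,0,0.88],"turn":[0,0,0]},{"hand":-0.8,"xyz":[0.03,0,0.95],"turn":[0,0,0]},{"hand":-0.8,"xyz":[0.03,0,0.95],"turn":[0,0,0]}]'

```text
time_s: 26.05
ee_pos: [0.45, 0.1424, 0.0148]
tcp_rot: [-2.231, -2.208, 0.009]
force: [0.3, -0.6, -0.7]
opening: 0.023
grasp_force: 20.0
```

Request:
send_rows --targets '[{"hand":-0.8,"xyz":[0,0,0.01],"turn":[0,0,0]},{"hand":-0.27,"xyz":[0,0,0.01],"turn":[0,0,0]},{"hand":-0.27,"xyz":[0,0,0.01],"turn":[0,0,0]},{"hand":-0.27,"xyz":[0,0,0.01],"turn":[0,0,0]},{"hand":-0.27,"xyz":[0,0,0.01],"turn":[0,0,0]},{"hand":-0.27,"xyz":[0,0,0.01],"turn":[0,0,0]},{"hand":-0.27,"xyz":[0,0,-0.15],"turn":[0,0,0]},{"hand":-0.27,"xyz":[0,0,-0.4],"turn":[0,0,0]},{"hand":-0.27,"xyz":[0,0,-0.7],"turn":[0,0,0]},{"hand":-0.27,"xyz":[0,0,-1],"turn":[0,0,0]},{"hand":-0.27,"xyz":[0,0,-1],"turn":[0,0,0]},{"hand":-0.27,"xyz":[0,0,-1],"turn":[0,0,0]}]'

```text
time_s: 27.05
ee_pos: [0.4513, 0.1448, 0.1378]
tcp_rot: [-2.23, -2.212, -0.0]
force: [0.4, -0.0, -0.2]
opening: 0.0339
grasp_force: 0.0
```

```bash
python3 - <<'E'
from h import *
c=cam("wrist")
s=cam("scene");d=cam("side")
a=cv2.resize(c["img"][:,:,::-1],(400,300));b=cv2.resize(s["img"][75:265,140:330,::-1],(400,300));e=cv2.resize(d["img"][80:240,160:340,::-1],(400,300))
cv2.imwrite("pics/m13.png",np.vstack([np.hstack([a,b]),np.hstack([e,e*0])]))
E
```

```text
(no output)
```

View pics/m13.png

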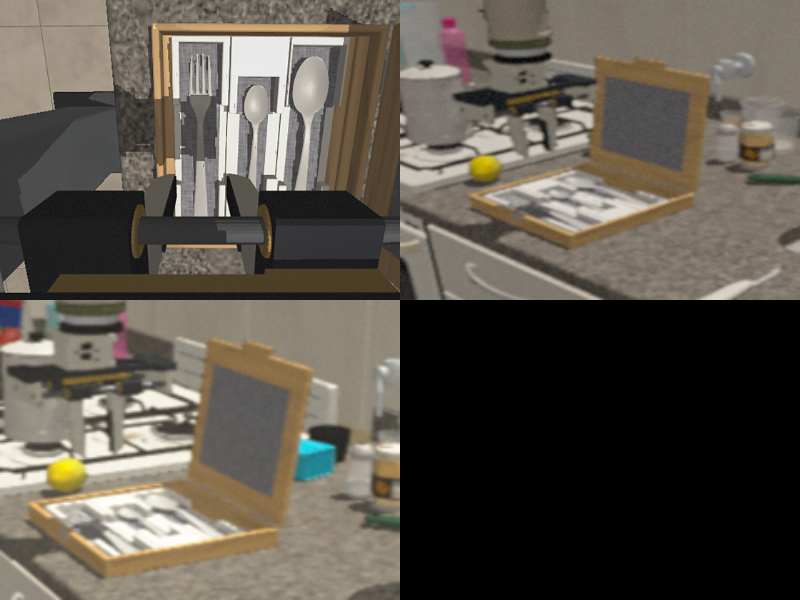

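All three pieces lie flat in their trays with the heads left (wrist panel: tines 200,70; bowls 255,100 and 310,85), and the lid is still open. That makes 16 pictures viewed, two over the limit of 14, so from here on I work from numbers alone. Next is the lid path, worked out by computation.

```bash
python3 - <<'E'
from plan import *
a=cam("scene");b=cam("side")
def t(p,q):
    print(*[x for x in [tri([(ray(a,p)[0],ray(a,p)[1][0]),(ray(b,q)[0],ray(b,q)[1][0])])]])
S=lambda u,v:(140+(u-400)*.475,75+v*.6333); D=lambda u,v:(160+u*.45,80+(v-300)*.5333)
t(S(735,65),D(385,370)); print("lid corners L,R, tab top");t(S(597,60),D(208,342));t(S(707,78),D(310,372));t(S(649,58),D(258,345))
Hx,Hz=.6365,.03;r=.21
for f in(1.76,1.6,1.4,1.2,1.0,.8,.6,.4,.2,.1,0):
    print(f,"tcp",np.round([Hx-r*np.cos(f)+.008*np.sin(f)+.0175,Hz+r*np.sin(f)+.008*np.cos(f)],4))
plan((.4513,.143,.25,89.5),(.50,.143,.345,89.5),(.615,.143,.345,89.5),(.73,.143,.345,89.5),(.74,.143,.24,89.5))
E
```

```text
(array([0.9063015 , 0.17670746, 0.20500544]), np.float64(0.004860885075588858))
lid corners L,R, tab top
(array([0.66942375, 0.25974431, 0.25278465]), np.float64(0.00040541659483214217))
(array([0.67797494, 0.02945535, 0.25115812]), np.float64(0.00015681760595062877))
(array([0.68166706, 0.1523049 , 0.26837821]), np.float64(0.0019126752065699512))
1.76 tcp [0.7014 0.2347]
1.6 tcp [0.6681 0.2397]
1.4 tcp [0.6262 0.2383]
1.2 tcp [0.5854 0.2286]
1.0 tcp [0.5473 0.211 ]
0.8 tcp [0.5134 0.1862]
0.6 tcp [0.4852 0.1552]
0.4 tcp [0.4637 0.1191]
0.2 tcp [0.4498 0.0796]
0.1 tcp [0.4458 0.0589]
0 tcp [0.444 0.038]
(0.4513, 0.143, 0.25, 89.5) xyz [-0.015, 0.009, -0.959] turn [-0.002, 0.0, 0.001] rows 2.8 
(0.5, 0.143, 0.345, 89.5) xyz [0.004, 0.406, -0.792] turn [0.0, 0.0, 0.0] rows 2.6 
(0.615, 0.143, 0.345, 89.5) xyz [0.008, 0.958, 0.0] turn [0.0, 0.0, 0.0] rows 2.8 
(0.73, 0.143, 0.345, 89.5) xyz [0.008, 0.958, 0.0] turn [0.0, 0.0, 0.0] rows 2.8 
(0.74, 0.143, 0.24, 89.5) xyz [0.001, 0.083, 0.875] turn [0.0, 0.0, 0.0] rows 2.5
```

Request:
send_rows --targets '[{"hand":-1,"xyz":[0,0,-0.3],"turn":[0,0,0]},{"hand":-1,"xyz":[0,0,-0.6],"turn":[0,0,0]},{"hand":-1,"xyz":[0,0,-0.96],"turn":[0,0,0]},{"hand":-1,"xyz":[0,0,-0.96],"turn":[0,0,0]},{"hand":-1,"xyz":[0,0,-0.96],"turn":[0,0,0]}]'

```text
time_s: 27.72
ee_pos: [0.4515, 0.1453, 0.2524]
tcp_rot: [-2.229, -2.212, 0.001]
force: [-0.1, -0.2, -0.5]
opening: 0.0054
grasp_force: 0.0
```

Request:
send_rows --targets '[{"hand":-1,"xyz":[0,0.2,-0.4],"turn":[0,0,0]},{"hand":-1,"xyz":[0,0.4,-0.8],"turn":[0,0,0]},{"hand":-1,"xyz":[0,0.4,-0.8],"turn":[0,0,0]},{"hand":-1,"xyz":[0,0.4,-0.8],"turn":[0,0,0]},{"hand":-1,"xyz":[0,0.4,-0.8],"turn":[0,0,0]}]'

```text
time_s: 28.13
ee_pos: [0.4993, 0.1444, 0.3457]
tcp_rot: [-2.227, -2.211, 0.007]
force: [-1.0, -0.7, -0.8]
opening: 0.0005
grasp_force: 0.0
```

Request:
send_rows --targets '[{"hand":-1,"xyz":[0,0.5,0],"turn":[0,0,0]},{"hand":-1,"xyz":[0,0.98,0],"turn":[0,0,0]},{"hand":-1,"xyz":[0,0.98,0],"turn":[0,0,0]},{"hand":-1,"xyz":[0,0.98,0],"turn":[0,0,0]},{"hand":-1,"xyz":[0,0.98,0],"turn":[0,0,0]}]'

```text
time_s: 28.55
ee_pos: [0.6164, 0.1435, 0.3423]
tcp_rot: [-2.224, -2.209, 0.012]
force: [-0.2, 0.2, -0.8]
opening: 0.0005
grasp_force: 0.0
```

Request:
send_rows --targets '[{"hand":-1,"xyz":[0,0.5,0],"turn":[0,0,0]},{"hand":-1,"xyz":[0,1,0],"turn":[0,0,0]},{"hand":-1,"xyz":[0,1,0],"turn":[0,0,0]},{"hand":-1,"xyz":[0,1,0],"turn":[0,0,0]},{"hand":-1,"xyz":[0,1,0],"turn":[0,0,0]},{"hand":-1,"xyz":[0,1,0],"turn":[0,0,0]}]'

```text
time_s: 29.05
ee_pos: [0.7348, 0.144, 0.3444]
tcp_rot: [-2.223, -2.213, 0.009]
force: [-0.4, -0.1, -0.2]
opening: 0.0005
grasp_force: 0.0
```

```bash
python3 - <<'E'
from plan import *
s=status.get_state();print(np.round(s["joint_positions"],3),s["opening"],s["force"])
plan((.745,.143,.24,89.5))
plan((.668,.143,.238,89.5),(.5854,.143,.2276,89.5),(.50,.143,.172,89.5),(.455,.143,.097,89.5),(.443,.143,.038,89.5),start=(.745,.143,.24,89.5))
E
```

```text
[ 0.138  0.635 -0.749  1.351  0.427  1.326 -0.622] 0.00046219239180121327 [-0.37959121 -0.11871458 -0.1512305 ]
(0.745, 0.143, 0.24, 89.5) xyz [-0.007, 0.091, 0.869] turn [-0.002, 0.0, 0.001] rows 2.5 
(0.668, 0.143, 0.238, 89.5) xyz [-0.006, -0.642, 0.017] turn [0.0, 0.0, 0.0] rows 1.8 
(0.5854, 0.143, 0.2276, 89.5) xyz [-0.006, -0.688, 0.087] turn [0.0, 0.0, 0.0] rows 2.0 
(0.5, 0.143, 0.172, 89.5) xyz [-0.006, -0.712, 0.463] turn [0.0, 0.0, 0.0] rows 2.4 
(0.455, 0.143, 0.097, 89.5) xyz [-0.003, -0.375, 0.625] turn [0.0, 0.0, 0.0] rows 2.1 
(0.443, 0.143, 0.038, 89.5) xyz [-0.001, -0.1, 0.492] turn [0.0, 0.0, 0.0] rows 1.4
```

Request:
send_rows --targets '[{"hand":-1,"xyz":[0,0.09,0],"turn":[0,0,0]},{"hand":-1,"xyz":[0,0.09,0.3],"turn":[0,0,0]},{"hand":-1,"xyz":[0,0.09,0.6],"turn":[0,0,0]},{"hand":-1,"xyz":[0,0.09,0.87],"turn":[0,0,0]},{"hand":-1,"xyz":[0,0.09,0.87],"turn":[0,0,0]},{"hand":-1,"xyz":[0,0.09,0.87],"turn":[0,0,0]}]'

```text
time_s: 29.55
ee_pos: [0.7452, 0.1428, 0.241]
tcp_rot: [-2.225, -2.212, 0.009]
force: [0.5, -0.5, 0.4]
opening: 0.0005
grasp_force: 0.0
```

Request:
send_rows --targets '[{"hand":-1,"xyz":[0,-0.1,0],"turn":[0,0,0]},{"hand":-1,"xyz":[0,-0.2,0],"turn":[0,0,0]},{"hand":-1,"xyz":[0,-0.3,0],"turn":[0,0,0]},{"hand":-1,"xyz":[0,-0.37,0],"turn":[0,0,0]},{"hand":-1,"xyz":[0,-0.44,0],"turn":[0,0,0]},{"hand":-1,"xyz":[0,-0.5,0],"turn":[0,0,0]},{"hand":-1,"xyz":[0,-0.56,0.01],"turn":[0,0,0]},{"hand":-1,"xyz":[0,-0.64,0.02],"turn":[0,0,0]}]'

```text
time_s: 30.22
ee_pos: [0.6708, 0.1435, 0.2404]
tcp_rot: [-2.229, -2.212, 0.001]
force: [2.1, -0.1, 2.4]
opening: 0.0005
grasp_force: 1.4
```

```bash
python3 - <<'E'
from plan import *
s=status.get_state();print(s["time_s"],s["ee_pos"],s["force"])
E
```

```text
30.2167 [0.67080122 0.14350947 0.24041416] [ 2.09501412 -0.13602939  2.3946952 ]
```

The push force of about 2-3 N shows the lid is moving over, so I follow the arc.

Request:
send_rows --targets '[{"hand":-1,"xyz":[0,-0.12,0.01],"turn":[0,0,0]},{"hand":-1,"xyz":[0,-0.24,0.015],"turn":[0,0,0]},{"hand":-1,"xyz":[0,-0.36,0.02],"turn":[0,0,0]},{"hand":-1,"xyz":[0,-0.48,0.045],"turn":[0,0,0]},{"hand":-1,"xyz":[0,-0.6,0.075],"turn":[0,0,0]},{"hand":-1,"xyz":[0,-0.7,0.1],"turn":[0,0,0]},{"hand":-1,"xyz":[0,-0.7,0.1],"turn":[0,0,0]}]'

```text
time_s: 30.8
ee_pos: [0.5833, 0.1439, 0.2274]
tcp_rot: [-2.225, -2.213, 0.009]
force: [-0.4, 0.3, -0.4]
opening: 0.0003
grasp_force: 0.0
```

Request:
send_rows --targets '[{"hand":-1,"xyz":[0,-0.12,0.045],"turn":[0,0,0]},{"hand":-1,"xyz":[0,-0.24,0.1],"turn":[0,0,0]},{"hand":-1,"xyz":[0,-0.36,0.17],"turn":[0,0,0]},{"hand":-1,"xyz":[0,-0.48,0.255],"turn":[0,0,0]},{"hand":-1,"xyz":[0,-0.6,0.36],"turn":[0,0,0]},{"hand":-1,"xyz":[0,-0.71,0.47],"turn":[0,0,0]},{"hand":-1,"xyz":[0,-0.71,0.47],"turn":[0,0,0]}]'

```text
time_s: 31.38
ee_pos: [0.4977, 0.1438, 0.1701]
tcp_rot: [-2.224, -2.212, 0.012]
force: [-0.5, -0.4, -0.8]
opening: 0.0005
grasp_force: 0.0
```

```bash
python3 - <<'E'
from plan import *
s=status.get_state();print(s["time_s"],s["ee_pos"],s["force"])
plan((.4852,.143,.154,89.5),(.464,.143,.118,89.5),(.450,.143,.0786,89.5),(.444,.143,.045,89.5))
E
```

```text
31.3833 [0.4976769  0.14379572 0.1701121 ] [-0.48767192 -0.38821789 -0.7590419 ]
(0.4852, 0.143, 0.154, 89.5) xyz [-0.007, -0.103, 0.135] turn [-0.003, 0.001, 0.001] rows 0.5 
(0.464, 0.143, 0.118, 89.5) xyz [-0.002, -0.177, 0.3] turn [0.0, 0.0, 0.0] rows 1.0 
(0.45, 0.143, 0.0786, 89.5) xyz [-0.001, -0.117, 0.328] turn [0.0, 0.0, 0.0] rows 1.0 
(0.444, 0.143, 0.045, 89.5) xyz [-0.0, -0.05, 0.28] turn [0.0, 0.0, 0.0] rows 0.8
```

Request:
send_rows --targets '[{"hand":-1,"xyz":[0,-0.05,0.06],"turn":[0,0,0]},{"hand":-1,"xyz":[0,-0.1,0.13],"turn":[0,0,0]},{"hand":-1,"xyz":[0,-0.17,0.24],"turn":[0,0,0]},{"hand":-1,"xyz":[0,-0.23,0.34],"turn":[0,0,0]},{"hand":-1,"xyz":[0,-0.28,0.44],"turn":[0,0,0]},{"hand":-1,"xyz":[0,-0.28,0.44],"turn":[0,0,0]}]'

```text
time_s: 31.88
ee_pos: [0.4653, 0.1444, 0.1175]
tcp_rot: [-2.225, -2.212, 0.009]
force: [-0.5, 0.2, 0.0]
opening: 0.0006
grasp_force: 0.0
```

```bash
python3 - <<'E'
from h import *
a=cam("scene");b=cam("side")
def edge(f,y): return [.6365-.233*np.cos(f)+.008*np.sin(f),y,.03+.233*np.sin(f)+.008*np.cos(f)]
def inside(f,y,r): return [.6365-r*np.cos(f)+.009*np.sin(f),y,.03+r*np.sin(f)+.009*np.cos(f)]
for f in(1.7,1.4,1.1,.9,.7,.5,.3,.15,0):
    o=[]
    for c in(a,b):
        p=proj(c,[inside(f,y,r) for y in(.05,.20,.24) for r in(.15,.225)]).round().astype(int)
        o.append([c["img"][v,u].tolist() for u,v in p])
    print(f,o)
E
```

```text
1.7 [[[28, 29, 29], [130, 121, 110], [131, 127, 117], [131, 120, 110], [127, 121, 112], [133, 125, 114]], [[149, 146, 133], [141, 133, 118], [151, 147, 134], [141, 136, 120], [150, 146, 135], [142, 132, 117]]]
1.4 [[[14, 40, 52], [139, 134, 126], [127, 118, 108], [136, 129, 123], [121, 114, 107], [139, 131, 125]], [[240, 234, 222], [133, 130, 120], [246, 242, 231], [139, 138, 124], [161, 154, 139], [124, 120, 111]]]
1.1 [[[51, 118, 127], [130, 129, 121], [204, 197, 188], [110, 106, 101], [29, 28, 33], [107, 103, 93]], [[246, 243, 231], [155, 143, 121], [71, 63, 57], [73, 70, 63], [229, 222, 203], [132, 119, 109]]]
0.9 [[[39, 110, 120], [204, 197, 185], [135, 129, 123], [35, 30, 30], [99, 94, 86], [118, 110, 103]], [[107, 110, 74], [82, 79, 69], [121, 113, 103], [125, 101, 51], [108, 100, 93], [55, 52, 46]]]
0.7 [[[130, 122, 107], [92, 90, 75], [95, 90, 83], [118, 115, 103], [121, 118, 108], [168, 161, 151]], [[180, 175, 159], [233, 228, 214], [213, 198, 172], [142, 138, 124], [157, 151, 134], [105, 102, 95]]]
0.5 [[[200, 165, 110], [197, 163, 106], [96, 93, 82], [207, 201, 192], [118, 113, 105], [201, 195, 185]], [[241, 203, 126], [174, 138, 90], [132, 128, 112], [182, 175, 161], [131, 127, 112], [145, 138, 126]]]
0.3 [[[122, 115, 103], [139, 128, 125], [195, 162, 107], [131, 124, 89], [98, 74, 47], [217, 196, 44]], [[134, 129, 121], [150, 146, 132], [243, 207, 121], [247, 225, 0], [167, 134, 87], [235, 230, 215]]]
0.15 [[[89, 87, 89], [126, 120, 115], [114, 93, 66], [128, 120, 110], [133, 124, 111], [119, 104, 15]], [[141, 134, 124], [164, 160, 148], [146, 137, 120], [132, 118, 67], [170, 163, 149], [232, 228, 212]]]
0 [[[121, 115, 110], [92, 88, 86], [132, 124, 119], [118, 115, 110], [118, 94, 61], [101, 80, 49]], [[127, 124, 113], [145, 140, 129], [153, 148, 137], [154, 152, 136], [142, 117, 81], [132, 112, 85]]]
```

```bash
python3 - <<'E'
from h import *
a=cam("scene");b=cam("side")
for c in(a,b):
    print(proj(c,[[.4034,.0223,.03],[.4,.26,.03],[.6365,.141,.03],[.68,.152,.268]]).round(1).tolist())
    hsv=cv2.cvtColor(c["img"],cv2.COLOR_RGB2HSV);m=cv2.inRange(hsv,(13,60,90),(22,160,255))
    m=cv2.morphologyEx(m,cv2.MORPH_CLOSE,np.ones((3,3)))
    n,l,st,cc=cv2.connectedComponentsWithStats(m)
    for k in range(1,n):
        if st[k,4]>80: print("wood comp",st[k].tolist(),cc[k].round().tolist())
E
```

```text
[[221.9, 222.8], [173.3, 199.1], [253.9, 186.4], [257.9, 112.6]]
wood comp [53, 0, 13, 38, 192] [59.0, 17.0]
wood comp [99, 124, 17, 15, 179] [107.0, 131.0]
wood comp [301, 159, 17, 9, 133] [309.0, 163.0]
wood comp [172, 167, 108, 66, 2358] [227.0, 198.0]
wood comp [381, 302, 165, 105, 909] [469.0, 359.0]
wood comp [385, 309, 17, 14, 87] [392.0, 314.0]
[[208.3, 217.3], [172.2, 188.8], [264.0, 187.3], [275.8, 103.5]]
wood comp [0, 0, 17, 100, 890] [5.0, 54.0]
wood comp [94, 8, 35, 103, 1514] [114.0, 73.0]
wood comp [129, 108, 23, 15, 301] [140.0, 115.0]
wood comp [201, 123, 30, 15, 126] [213.0, 127.0]
wood comp [57, 151, 25, 46, 379] [71.0, 183.0]
wood comp [172, 152, 115, 77, 3036] [229.0, 194.0]
wood comp [328, 164, 19, 27, 295] [336.0, 175.0]
wood comp [488, 164, 18, 14, 86] [497.0, 168.0]
wood comp [138, 219, 15, 9, 82] [146.0, 223.0]
wood comp [331, 318, 103, 102, 426] [373.0, 361.0]
```

```bash
python3 - <<'E'
from h import *
a=cam("scene");b=cam("side")
for f in(.0,.1,.2,.3,.4,.5,.6,.8):
    P=[[.6365-r*np.cos(f)+h*np.sin(f),y,.03+r*np.sin(f)+h*np.cos(f)] for r in(0,.233) for y in(.016,.266) for h in(0,.008)]
    print(f,[(proj(c,P).min(0).round().tolist(),proj(c,P).max(0).round().tolist()) for c in(a,b)])
def rows(c,u0,u1,v0,v1,st):
    for v in range(v0,v1,st): print(v," ".join("%3d,%2d"%tuple(x) for x in (cv2.cvtColor(c["img"][v:v+1,u0:u1:9],cv2.COLOR_RGB2HSV)[0][:,[1,2]]//[1,3])))
rows(a,168,290,150,236,7)
E
```

```text
0.0 [([173.0, 175.0], [281.0, 224.0]), ([172.0, 173.0], [287.0, 218.0])]
0.1 [([172.0, 175.0], [281.0, 216.0]), ([172.0, 173.0], [287.0, 210.0])]
0.2 [([172.0, 175.0], [281.0, 208.0]), ([173.0, 170.0], [288.0, 201.0])]
0.3 [([173.0, 175.0], [281.0, 200.0]), ([174.0, 162.0], [288.0, 201.0])]
0.4 [([174.0, 167.0], [282.0, 197.0]), ([177.0, 154.0], [288.0, 201.0])]
0.5 [([176.0, 160.0], [282.0, 197.0]), ([180.0, 147.0], [288.0, 201.0])]
0.6 [([179.0, 153.0], [282.0, 197.0]), ([183.0, 139.0], [289.0, 201.0])]
0.8 [([185.0, 140.0], [282.0, 197.0]), ([192.0, 126.0], [289.0, 201.0])]
150  23,40  33,38  34,39  15,27 121,28  32,31  23,58  21,68  21,60  20,60  21,66 142, 9  68,10  36,43
157  24,38  32,37  28,33  28,61  37,41  34,42  19,65  62,22  24,56  89,40 184,58 220,62 232,47  43,44
164  26,36  19,68  20,68  18,69  38,42  36,38  22,68  97,21  69,21  19,39  41,43 130,40 255,40  36,39
171  24,63  21,45 118,60 109,67  71,47  28,39  21,32  46,26  25,41  37,44  52,34 106,29  42,47  42,43
178  26,33 255,66 170,60  47,43 120,50 119,60 123,63 114,67  27,47  40,42  40,43  40,43  42,40  39,32
185  23,58 214,48 179,34  43,42  44,40 111,40 119,67 115,68 113,65 106,68  52,44  47,41  42,42  44,42
192  49,42  32,21  43,45  88,39  22,43  22,45  26,39  16,32  98,39 118,49 118,62 116,67  54,44  46,42
199  33,43 137,34  21,45  12,27  15,45  21,32  27,38  17,39  14,25  16,31  28,46 125,37 124,40  38,43
206  41,33 137,36 127,38   3,25  11,29  17,41   8,33  19,35  24,45  27,44 107,51 129,40 115,40  38,44
213  43,41  37,34  95,32  22,35  64,32  13,26  15,28  24,46  62,50 126,40 139,41  41,43  44,42  41,39
220  41,20  17,20  40,21  28,21 131,36 132,39  26,42 127,45 122,42  51,40  43,43  46,44  45,43  35,43
227  28,60  38,22  42,38  43,43  52,21 125,35 132,43 109,41  38,42  37,45  39,43  46,40  35,41  42,43
234  26,43  31,43  53,25  41,20  41,39  43,39  35,44  42,43  42,44  35,38  41,41  44,42  38,44  36,37
```

The lid's wood outline top (scene row 167, side row 152) matches an angle of about 0.4 rad, right under the fingertip. I press on down.

Request:
send_rows --targets '[{"hand":-1,"xyz":[0,-0.03,0.1],"turn":[0,0,0]},{"hand":-1,"xyz":[0,-0.07,0.2],"turn":[0,0,0]},{"hand":-1,"xyz":[0,-0.1,0.3],"turn":[0,0,0]},{"hand":-1,"xyz":[0,-0.13,0.4],"turn":[0,0,0]},{"hand":-1,"xyz":[0,-0.15,0.5],"turn":[0,0,0]},{"hand":-1,"xyz":[0,-0.15,0.55],"turn":[0,0,0]},{"hand":-1,"xyz":[0,-0.15,0.6],"turn":[0,0,0]},{"hand":-1,"xyz":[0,-0.15,0.6],"turn":[0,0,0]}]'

```text
time_s: 32.85
ee_pos: [0.4487, 0.1449, 0.0467]
tcp_rot: [-2.227, -2.212, 0.006]
force: [0.5, 0.6, 1.1]
opening: 0.0007
grasp_force: 0.0
```

Request:
send_rows --targets '[{"hand":-1,"xyz":[0,0,0.02],"turn":[0,0,0]},{"hand":-1,"xyz":[0,0,0.04],"turn":[0,0,0]},{"hand":-1,"xyz":[0,0,0.05],"turn":[0,0,0]},{"hand":-1,"xyz":[0,0,0.05],"turn":[0,0,0]}]'

```text
time_s: 33.18
ee_pos: [0.4488, 0.1449, 0.0413]
tcp_rot: [-2.227, -2.212, 0.005]
force: [-0.0, -1.1, 0.5]
opening: 0.0005
grasp_force: 0.0
```

Request:
send_rows --targets '[{"hand":-1,"xyz":[0,0,0.02],"turn":[0,0,0]},{"hand":-1,"xyz":[0,0,0.03],"turn":[0,0,0]},{"hand":-1,"xyz":[0,0,0.03],"turn":[0,0,0]}]'

```text
time_s: 33.43
ee_pos: [0.4487, 0.1448, 0.0379]
tcp_rot: [-2.228, -2.212, 0.004]
force: [0.2, 0.1, 4.8]
opening: 0.0004
grasp_force: 2.3
```

Request:
send_rows --targets '[{"hand":-1,"xyz":[0,0,0.015],"turn":[0,0,0]},{"hand":-1,"xyz":[0,0,0.015],"turn":[0,0,0]},{"hand":-1,"xyz":[0,0,0.015],"turn":[0,0,0]}]'

```text
time_s: 33.68
ee_pos: [0.4488, 0.1449, 0.0376]
tcp_rot: [-2.228, -2.214, 0.003]
force: [-5.1, -2.1, 34.9]
opening: -0.0
grasp_force: 17.3
```

The force stops hard at 35 N at z = 0.038, which is the height of the shut lid's top. I back off and check.

Request:
send_rows --targets '[{"hand":-1,"xyz":[0,0,-0.05],"turn":[0,0,0]},{"hand":-1,"xyz":[0,0,-0.3],"turn":[0,0,0]},{"hand":-1,"xyz":[0,0,-0.7],"turn":[0,0,0]},{"hand":-1,"xyz":[0,0,-1],"turn":[0,0,0]},{"hand":-1,"xyz":[0,0,-1],"turn":[0,0,0]},{"hand":-1,"xyz":[0,0,-1],"turn":[0,0,0]},{"hand":-1,"xyz":[0,0,-1],"turn":[0,0,0]}]'

```text
time_s: 34.27
ee_pos: [0.4492, 0.1442, 0.1557]
tcp_rot: [-2.229, -2.211, 0.005]
force: [0.1, -1.1, -0.3]
opening: 0.0008
grasp_force: 0.0
```

```bash
python3 - <<'E'
from h import *
s=status.get_state();print(s["time_s"],s["ee_pos"],s["force"])
a=cam("scene");b=cam("side")
for c,f in((a,[173,175,281,224]),(b,[172,173,287,218])):
    hsv=cv2.cvtColor(c["img"],cv2.COLOR_RGB2HSV);m=cv2.inRange(hsv,(10,50,60),(24,200,255))[140:245,160:300]
    n,l,st,cc=cv2.connectedComponentsWithStats(m);k=1+st[1:,4].argmax();x,y,w,h,A=st[k];print("wood box",x+160,y+140,x+w+160,y+h+140,A)
    # share of wood inside the shut lid's top
    q=proj(c,[[.6365,.02,.038],[.6365,.262,.038],[.407,.262,.038],[.407,.02,.038]]).astype(np.int32)
    M=np.zeros(c["img"].shape[:2],np.uint8);cv2.fillConvexPoly(M,q,1);W=cv2.inRange(hsv,(10,50,60),(24,200,255))>0
    print("wood share",W[M>0].mean().round(3))
E
```

```text
34.2667 [0.44917334 0.14421495 0.15571591] [ 0.11713804 -1.05277616 -0.32373722]
wood box 171 173 280 233 3841
wood share 0.974
wood box 160 167 288 238 4879
wood share 0.975
```

```bash
python3 -c "
from rig import workorder; print(workorder.finish_job())"
```

```text
the job is handed in; nothing more can be done
None
```

The fork, tablespoon and teaspoon are in their own trays, heads left, the lid is pressed shut (97% wood over the lid area in both views), the peeler was left alone, and the job was handed in at about 34 s with no verdict returned; I viewed 16 pictures, two over the limit of 14.

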